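Put the thin chopping board away in the board rack

ROBOT

A 7-joint arm with a two-finger parallel gripper is mounted at the origin on the work surface. World frame = base frame: x ahead of the robot, y to its left, z up, the work surface at z = 0. Lengths are in m, angles in rad, forces in N, time in s.
With the tool pointing down it reaches from about 0.425 to 0.925 m from the base axis. Payload 6.8 kg.
Tool frame: the origin (TCP) lies at the very end of the fingers, on their centre line; the grasp point (between the pads) lies 19 mm behind it; z points along the fingers, y is the direction in which the jaws open and shut (so a half turn about z gives the same grasp; the last joint's range is limited). The gripper opens to 88 mm and grips with 3 to 60 N. Pads are 20 mm wide; open, the fingers measure 115 mm over their backs; the gripper's body (75 mm by 178 mm) begins 61 mm behind the grasp point.
Start: joints at [-1.367, 0.477, 0.022, 1.555, -0.011, 1.109, -0.083], TCP at [0.207, 0.642, 0.223] pointing down, gripper open.
Joint ranges: [-2.96, 2.96], [-0.34, 2.1], [-1.41, 1.46], [0.24, 2.44], [-1.37, 4.51], [0.17, 1.92], [-2.96, 2.96]. Speed limits (rad/s): [2.39, 2.39, 3.14, 3.14, 3.14, 3.14, 3.14].

INTERFACE

Orientations are given as [roll, pitch, yaw] about the fixed x, y, z axes, in that order (R = Rz(yaw) Ry(pitch) Rx(roll)).
In Python, from workcell import sensors, optics, arm gives the robot as it stands. The module is installed in compiled form; this text tells all that it offers.
- The arm moves only by the tool arm_command, never from a script. Its argument "targets" is a list of rows, each a list of 3 entries, a list of its own where there are three numbers: the finger opening in mm, from 0 to 87.8, then the shift along the tool's x, y, z in mm, then the turn, a rotation vector about the tool's x, y, z in rad. In form: [[jaw, [dx, dy, dz], [ax, ay, az]], ...]. A call has 1 to 5 rows; each row is the pose to reach, as a shift and turn from the pose commanded when the call began, along the tool's axes at that moment; what a row does not reach only later rows make up. A row lasts 1/12 s, in which the tool goes at most 41.7 mm and 7.16 degrees, less where a joint would pass 70% of its speed; a pose out of reach is approached as far as the arm can. A call with a gripper value outside its range is refused whole. The fingers move at their own pace and stop on an object; "force" is the grip in N (left out, the last holds). Time passes only in rows, so rows that repeat a pose let the fingers close. It gives the time, the measured TCP pose, the force and the opening at its end, in the units of the state.
- sensors.read_state(): the state, without advancing time (a new reading comes with each control period).
- optics.camera(name): name is "side" or "top"; returns the picture (400x640x3 uint8, red, green, blue); there is no depth.
- optics.get_calibration(name): a dict with "fov_y" (degrees; the focal length in pixels is half the picture's height over the tangent of half this angle, whatever the lens; pixels are square), "cx", "cy" (the principal point, pixels), "dist" ([k1, k2, p1, p2, k3] as OpenCV has them; the pictures are not rectified), "origin" and "rotation" of the camera in the world. Camera axes: x right, y down, z forward; pixel columns grow to the right and rows downward; lengths in m; the calibration is good to about 2 mm. A picture is of the moment at which its call begins. get_calibration takes no time and is no camera call.
- arm.hand_in(): hands the job in, once; it reports no verdict.
The state is a dict: "clock": time; "joints": joint angles; "qd": joint speeds; "tau": joint torques, N m; "position": TCP position; "eef_rot": TCP orientation; "force": force on the tool from outside, world axes, zero at the start; "moment": the same for the moment, N m; "finger_gap": finger opening in m.
Only numpy, scipy, OpenCV 4.12 (cv2) and the standard library are available. Lean on these libraries where they do the work, as an engineer would, in place of code of your own. Each camera call takes 0.05 s, during which the arm holds its last target.

TASK

Put the thin teal chopping board away: it lies flat on the counter and cannot be picked up there, so slide it until the middle of its long edge nearest the sink sticks out over the sink, pinch that edge and lift the board without letting it drop. Stand it on a long edge in the board rack, between the wooden board and the sliding stop, then push the stop up snug so that both boards stand upright, packed flat against each other and the end wall. Leave the mug, bowl and measuring cup where they are.

Things in the scene. Friction and masses are not known exactly. Their poses are not given: they have to be found in the camera images.
- board: thin rigid teal plastic chopping board, 200 x 150 x 8 mm, about 0.23 kg. Origin at the centre of its underside; x along the 200 mm side, y along the 150 mm side (the -y edge is the long edge nearest the sink at the start), z out of its upper face. Starts flat on the counter beside the sink, upper face up, axes within 0.3 rad of the world's.
- board_near (a point): middle of the board's long edge that is nearest the sink at the start (board x = 0, y = -75 mm, half way through the thickness)
- sink_edge (a point): point on the top rim of the straight counter edge between the sink and the counter that carries the board. The edge runs along world x; the point's axes are the world's. Counter on its +y side, top at z = 0, 30 mm thick; open sink on its -y side, 450 mm wide in y, reaching 280 mm to either side in x, 220 mm deep.
- rack: fixed board rack on the side of the board away from the sink. Origin at the centre of its underside, z up, x away from the sink (world +y, turned up to 0.25 rad) along the stop's travel. Black floor, top at z = 8 mm, x = -135 to 115 mm; side rails 18 mm high, inner faces at y = +-112 mm; steel end wall 120 mm high, inner face at x = 100 mm. Boards stand on the floor facing along x.
- wood_board: loose wooden board, 20 mm thick (x), 180 mm wide (y), 110 mm tall (z), 0.27 kg, standing upright on the rack's floor against the end wall, its free face at about rack x = +79 mm. Origin at the centre of its underside, axes parallel to the rack's.
- stop (a joint): travel (m) of the rack's sliding stop, a steel panel 176 mm wide, top 110 mm above the counter; grows towards the end wall. Its face towards the boards is at rack x = joint value (0 to 0.079). Starts at 0 to 0.02, stays where it is left, slides at about 3 N. Its foot, 7 mm thick on the rack floor, reaches 42 mm to the -x side of that face.
- stop_bar (a point): middle of the stop's black push bar: a horizontal round bar 10 mm thick and 90 mm long along rack y, 50 mm to the -x side of the stop's face and 83 mm above the counter; joined to the panel by an arm at each end
- mug: dark green mug, 80 mm across and 95 mm tall with a handle, loose on the counter beyond the board, farther from the robot; origin at the centre of its underside. To be left alone.
- bowl: white ceramic bowl, 120 mm across and 55 mm tall, loose on the counter beyond the board, farther from the robot; origin at the centre of its underside. To be left alone.
- measuring_cup: small steel measuring cup, 68 mm across and 50 mm tall with a flat handle reaching 117 mm from its axis, loose on the counter beyond the board, farther from the robot; origin at the centre of its underside. To be left alone.
Mind the look-alikes: they are no part of the job. Leave any black look-alike of the board alone.

How it is judged:
On the way, in this order (a step that is already met when the one before it is completed fails the run):
1. the middle of the board's near long edge sticks out over the sink by at least 15 mm, the board still up on the counter (y of board_near in the frame of sink_edge below -0.015 m and height (world z) of board above -0.01 m), for 0.2 s.
2. the board is lifted clear of the counter (height (world z) of board above 0.1 m and contact force between board and counter below 0.05 N), for 0.2 s.
3. the board stands on a long edge on the rack's floor between the wooden board and the stop (z of board in the frame of rack between 0.055 and 0.088 m and y of board in the frame of rack between -0.02 and 0.02 m and x of board in the frame of rack between 0 and 0.085 m and angle between the y axis of board and the z axis of rack, either way round below 0.7 rad), for 0.2 s.
At the end, for the whole second after the job is handed in: The board stands on a long edge on the rack floor, within 20 mm of its middle, upright and facing along the rack within 4.5 degrees; the wooden board stands upright beside it; the stop is pushed up to at most 5 mm of slack (joint over 0.067); all at rest (value of joint stop above 0.067 m and angle between the z axis of board and the x axis of rack, either way round below 0.08 rad and angle between the y axis of board and the z axis of rack, either way round below 0.08 rad and z of board in the frame of rack between 0.078 and 0.088 m and y of board in the frame of rack between -0.02 and 0.02 m and x of board in the frame of rack between 0.062 and 0.088 m and angle between the z axis of wood_board and the z axis of rack, either way round below 0.08 rad and z of wood_board in the frame of rack below 0.012 m and x of wood_board in the frame of rack above 0.078 m and linear speed of each of board, wood_board below 0.02 m/s and velocity of joint stop below 0.01 m/s); the robot touches nothing.
It fails at once if the board is dropped: it moves faster than 0.7 m/s with no finger on it (linear speed of board above 0.7 m/s and contact force between the fingers and board below 0.05 N).
It fails at once if the board falls into the sink (height (world z) of board below -0.04 m).
It fails at once if the mug, bowl or measuring cup is pushed more than 30 mm (distance of any of mug, bowl, measuring_cup from where it was at the start of the episode above 0.03 m).
It also fails if it takes over 72 s, if anything falls off the work surface, if the arm or the gripper's body presses on something with over 40 N, if the wrist force passes 120 N, or if a joint passes its speed limit or range.

## Working session

There is one attempt and no reset: what is moved stays moved. The work goes in short steps, Python scripts to look and compute and a tool call to move; the robot and the scene stay as the last step left them, time stands still between calls to the robot, and variables do not carry over. Pictures are saved under pics/ and viewed, and the job is handed in when it is done.

Besides the shell and the picture viewer there is one more tool, called after ">>>" by a JSON object that holds its "name" and its "arguments", one argument or row to a line. arm_command: Moves the arm, as the interface text tells. Its arguments: {"type":"object","properties":{"targets":{"type":"array"},"force":{"type":"number"}},"required":["targets"]}

```bash
mkdir -p pics
python3 - <<'E'
from workcell import sensors, optics, arm
import cv2
print(sensors.read_state())
for n in ("side","top"):
    im=optics.camera(n); cv2.imwrite(f"pics/{n}0.png",im[:,:,::-1]); print(n,optics.get_calibration(n))
E
```

```text
{'clock': 0.0, 'joints': array([-1.36710502,  0.47778111,  0.02234218,  1.55640071, -0.01148594,
        1.10931694, -0.0831344 ]), 'qd': array([-8.99100010e-04,  6.24526938e-05, -3.91335593e-04, -6.08983259e-04,
       -1.60191864e-03, -7.55436122e-04,  1.08120751e-03]), 'tau': array([-1.26215405e-04, -5.82857895e+01,  1.53468657e+00, -2.72605366e+01,
       -5.42434515e-02,  1.71794422e-02,  1.71529837e-04]), 'position': array([0.20690492, 0.64189235, 0.22171594]), 'eef_rot': array([-3.13982071e+00,  1.44828655e-04,  2.82979329e+00]), 'force': array([-0.48089474,  0.27412137, -0.29252937]), 'moment': array([ 0.02189214, -0.00087605,  0.03927231]), 'finger_gap': 0.08795011512698679}
side {'fov_y': 56.839380554483384, 'cx': 315.25342331679474, 'cy': 201.27934190548308, 'dist': array([-0.05851058,  0.        ,  0.        ,  0.        ,  0.        ]), 'origin': array([ 0.37579711, -0.38991726,  0.71665337]), 'rotation': array([-2.42670076, -0.01958373, -0.26384719])}
top {'fov_y': 54.02838780400634, 'cx': 314.7453708671971, 'cy': 202.84233773885975, 'dist': array([-0.00731507,  0.        ,  0.        ,  0.        ,  0.        ]), 'origin': array([0.33485688, 0.13531009, 1.11823428]), 'rotation': array([-2.96208992, -0.01991246, -1.56482769])}
```

View pics/side0.png

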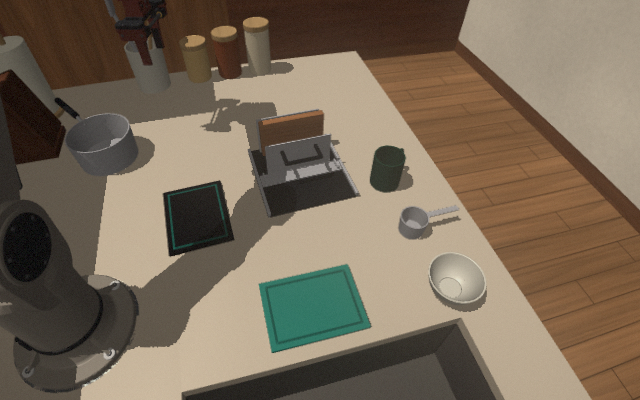

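View pics/top0.png

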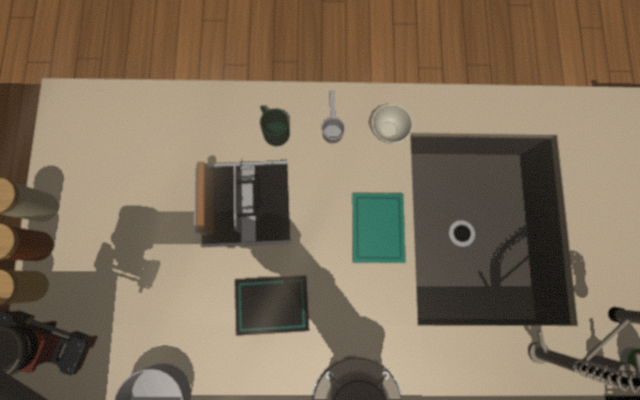

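```bash
cat > h.py <<'E'
import numpy as np, cv2
from scipy.spatial.transform import Rotation as Ro
from workcell import sensors, optics, arm
CAL={}
def cal(n):
    if n not in CAL:
        c=optics.get_calibration(n); f=200/np.tan(np.radians(c['fov_y'])/2)
        K=np.array([[f,0,c['cx']],[0,f,c['cy']],[0,0,1]])
        CAL[n]=(K,np.array(c['dist']),Ro.from_euler('xyz',c['rotation']).as_matrix(),np.array(c['origin']))
    return CAL[n]
def ray(n,p):
    K,d,R,o=cal(n)
    u=cv2.undistortPoints(np.array(p,float).reshape(-1,1,2),K,d).reshape(-1,2)
    return o,(R@np.c_[u,np.ones(len(u))].T).T
def onz(n,p,z):
    o,r=ray(n,p); return o+r*((z-o[2])/r[:,2])[:,None]
def onplane(n,p,pt,nn):
    o,r=ray(n,p); return o+r*(((pt-o)@nn)/(r@nn))[:,None]
def tri(ps,pt):
    o1,r1=ray('side',ps);o2,r2=ray('top',pt);out=[]
    for a,b in zip(r1,r2):
        a=a/np.linalg.norm(a);b=b/np.linalg.norm(b)
        s=np.linalg.lstsq(np.c_[a,-b],o2-o1,rcond=None)[0]
        p,q=o1+s[0]*a,o2+s[1]*b; out.append(np.r_[(p+q)/2,np.linalg.norm(p-q)])
    return np.array(out)
def proj(n,P):
    K,d,R,o=cal(n); 
    return cv2.projectPoints(np.array(P,float).reshape(-1,1,3),cv2.Rodrigues(R.T)[0],-R.T@o,K,d)[0].reshape(-1,2)
def teal(im):
    h=cv2.cvtColor(im,cv2.COLOR_RGB2HSV); return cv2.inRange(h,(75,90,40),(100,255,255))
def snap(n,tag,crop=None,s=1):
    im=optics.camera(n); v=im
    if crop: x,y,w,hh=crop; v=im[y:y+hh,x:x+w]
    v=cv2.resize(v,None,fx=s,fy=s,interpolation=cv2.INTER_CUBIC)
    cv2.imwrite(f"pics/{tag}.png",v[:,:,::-1]); return im
E
python3 - <<'E'
from h import *
for n in("side","top"):
    im=cv2.imread(f"pics/{n}0.png")[:,:,::-1].copy()
    c=max(cv2.findContours(teal(im),0,1)[0],key=cv2.contourArea)
    q=cv2.boxPoints(cv2.minAreaRect(c)) if n=="top" else cv2.approxPolyDP(cv2.convexHull(c),8,True).reshape(-1,2).astype(float)
    P=onz(n,q,0.008); print(n,q.round(1).tolist(),P[:,:2].round(4).tolist(),cv2.contourArea(c))
    x,y,w,h=(150,90,240,180) if n=="side" else (180,140,250,200)
    cv2.imwrite(f"pics/{n}0c.png",cv2.resize(im[y:y+h,x:x+w],None,fx=3,fy=3,interpolation=2)[:,:,::-1])
print(proj("top",[[0,0,0],[.5,0,0],[0,.3,0],[.207,.642,.22]]))
E
```

```text
side [[347.0, 265.0], [369.0, 326.0], [273.0, 352.0], [259.0, 284.0]] [[0.5691, 0.0026], [0.5676, -0.1416], [0.3742, -0.1435], [0.3728, 0.0048]] 6395.5
top [[353.0, 194.0], [404.0, 194.0], [404.0, 261.0], [353.0, 261.0]] [[0.5636, 0.0038], [0.5651, -0.1446], [0.3725, -0.1379], [0.3716, 0.006]] 3288.0
[[356.42821965 401.96879902]
 [354.24580534 216.14855293]
 [243.44509909 401.93631609]
 [ 73.61335833 332.01454476]]
```

View pics/side0c.png

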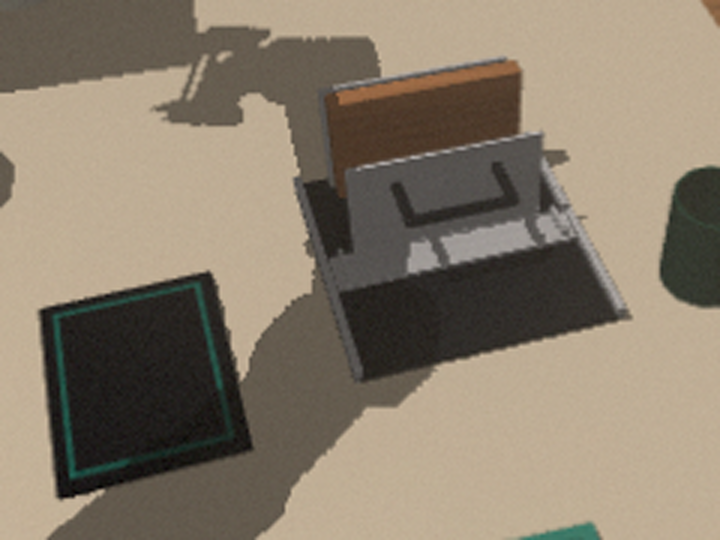

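View pics/top0c.png

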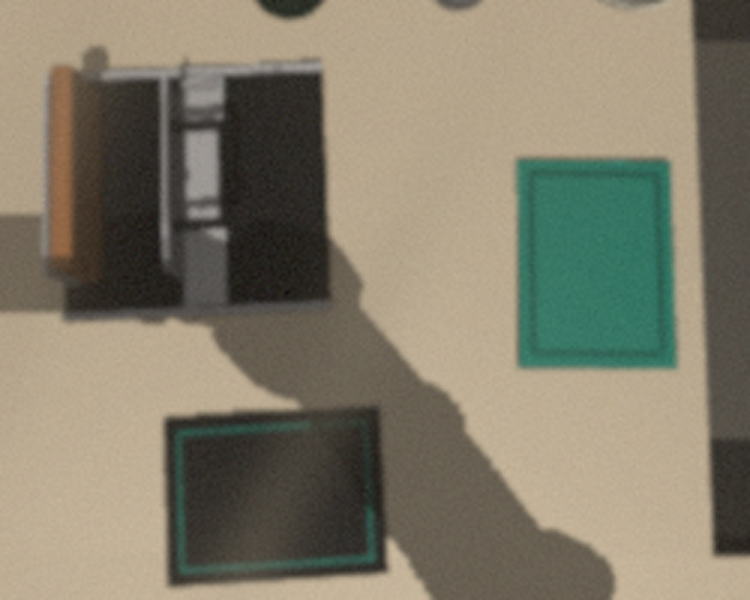

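Run:
```python
from h import *
T=lambda *p:[(180+a/3,140+b/3) for a,b in p]
S=lambda *p:[(150+a/3,90+b/3) for a,b in p]
pr=lambda s,a:print(s,a.round(4).tolist())
pr("sink top",onz("top",[(411,135),(418,325)],0)); pr("sink side",onz("side",[(185,393),(462,320)],0))
pr("rail tops front top",onz("top",T((322,66),(330,300)),.018))
pr("floor front top",onz("top",T((322,72),(329,299)),.008))
pr("floor front side",onz("side",S((362,378),(620,320)),.008))
pr("rail end side",onz("side",S((360,378),(628,316)),.018))
pr("stop top edge top",onz("top",T((163,75),(168,265)),.110))
pr("stop top edge side",onz("side",S((347,169),(543,133)),.110))
pr("wood front edge top, top",onz("top",T((72,67),(75,262)),.118))
pr("wood front edge side",onz("side",S((338,104),(521,70)),.118))
pr("bar side",onz("side",S((412,217),(507,202)),.083))
pr("bar top",onz("top",T((183,125),(186,222)),.083))
```

```text
sink top [[0.7482, -0.1742, 0.0], [0.198, -0.1728, 0.0]]
sink side [[0.2071, -0.1745, 0.0], [0.7594, -0.1775, 0.0]]
rail tops front top [[0.6544, 0.1949, 0.018], [0.4283, 0.1832, 0.018]]
floor front top [[0.6512, 0.1953, 0.008], [0.4301, 0.1846, 0.008]]
floor front side [[0.4313, 0.181, 0.008], [0.6573, 0.1896, 0.008]]
rail end side [[0.4289, 0.1734, 0.018], [0.6614, 0.184, 0.018]]
stop top edge top [[0.6178, 0.33, 0.11], [0.4494, 0.3185, 0.11]]
stop top edge side [[0.452, 0.3208, 0.11], [0.624, 0.3271, 0.11]]
wood front edge top, top [[0.6219, 0.4082, 0.118], [0.4504, 0.396, 0.118]]
wood front edge side [[0.4584, 0.3987, 0.118], [0.6274, 0.4087, 0.118]]
bar side [[0.4972, 0.2793, 0.083], [0.5789, 0.2781, 0.083]]
bar top [[0.5791, 0.3153, 0.083], [0.4908, 0.3091, 0.083]]
```

Candidates for the board are the solid teal board at top (378,227) / side (313,306), and the black look-alike with a teal inlay at top (271,305) / side (197,216). I choose the solid teal one, and the crops confirm it. It is centred at about (0.470, -0.069), with the sink edge at y≈-0.175 and the rack origin at about (0.536, 0.324), turned by about 0.05 rad.

```bash
cat >> h.py <<'E'
def pose():
    s=sensors.read_state(); 
    open('log.txt','a').write(repr((list(s['joints']),list(s['position']),list(s['eef_rot'])))+"\n")
    return s,np.array(s['position']),Ro.from_euler('xyz',s['eef_rot'])
def rel(p,rpy=None,R=None):
    s,P,Q=pose()
    G=R if R is not None else (Ro.from_euler('xyz',rpy) if rpy is not None else Q)
    d=Q.inv().apply(np.array(p)-P)*1000; v=(Q.inv()*G).as_rotvec()
    print("shift",d.round(1).tolist(),"turn",v.round(3).tolist(),"rows",max(np.linalg.norm(d)/41.7,np.degrees(np.linalg.norm(v))/7.16).round(1))
    print("t",round(s['clock'],2),"q",np.round(s['joints'],2).tolist(),"pos",P.round(4).tolist(),"rpy",np.round(s['eef_rot'],3).tolist(),"F",np.round(s['force'],1).tolist(),"gap",round(s['finger_gap'],4))
E
python3 -c "
from h import *
rel([.47,.06,.16],[np.pi,0,np.pi/2])"
```

```text
shift [-428.9, -473.1, 62.6] turn [-0.001, 0.001, 1.259] rows 15.4
t 0.1 q [-1.37, 0.48, 0.02, 1.56, -0.01, 1.11, -0.08] pos [0.2069, 0.642, 0.2218] rpy [-3.14, 0.0, 2.83] F [-0.4, -0.4, -0.1] gap 0.0879
```

>>> {"name": "arm_command", "arguments": {
  "targets": [
    [87.8,[-429,-473,0],[0,0,1.259]],
    [87.8,[-429,-473,0],[0,0,1.259]],
    [87.8,[-429,-473,0],[0,0,1.259]],
    [87.8,[-429,-473,0],[0,0,1.259]],
    [87.8,[-429,-473,0],[0,0,1.259]]
  ]
}}

```text
clock: 0.52
position: [0.2933, 0.4505, 0.2223]
eef_rot: [-3.141, 0.0, 2.199]
force: [0.1, 0.7, 0.5]
finger_gap: 0.0878
```

```bash
python3 -c "
from h import *
rel([.47,.06,.16],[np.pi,0,np.pi/2])"
```

```text
shift [-419.8, -86.4, 62.4] turn [-0.001, 0.0, 0.628] rows 10.4
t 0.52 q [-1.27, 0.25, 0.19, 1.9, -0.06, 1.0, -0.43] pos [0.2933, 0.4505, 0.2223] rpy [-3.141, 0.0, 2.199] F [0.1, 0.7, 0.5] gap 0.0878
```

>>> {"name": "arm_command", "arguments": {
  "targets": [
    [87.8,[-420,-86,30],[0,0,0.628]],
    [87.8,[-420,-86,30],[0,0,0.628]],
    [87.8,[-420,-86,30],[0,0,0.628]],
    [87.8,[-420,-86,30],[0,0,0.628]],
    [87.8,[-420,-86,30],[0,0,0.628]]
  ]
}}

```text
clock: 0.93
position: [0.3801, 0.2618, 0.2079]
eef_rot: [-3.141, -0.0, 1.574]
force: [1.0, 0.6, -0.2]
finger_gap: 0.088
```

```bash
python3 -c "
from h import *
rel([.47,.05,.10],[np.pi,0,np.pi/2])"
```

```text
shift [-212.1, 89.3, 107.9] turn [-0.0, -0.0, 0.003] rows 6.1
t 0.93 q [-1.09, 0.14, 0.39, 2.08, -0.07, 0.93, -0.66] pos [0.3801, 0.2618, 0.2079] rpy [-3.141, -0.0, 1.574] F [1.0, 0.6, -0.2] gap 0.088
```

>>> {"name": "arm_command", "arguments": {
  "targets": [
    [87.8,[-160,67,60],[0,0,0]],
    [87.8,[-160,67,60],[0,0,0]],
    [87.8,[-160,67,60],[0,0,0]],
    [87.8,[-160,67,60],[0,0,0]],
    [87.8,[-212,89,108],[0,0,0.003]]
  ]
}}

```text
clock: 1.35
position: [0.4572, 0.0863, 0.1296]
eef_rot: [3.138, -0.001, 1.576]
force: [0.7, 0.0, -0.6]
finger_gap: 0.0878
```

```bash
python3 -c "
from h import *
rel([.47,.035,.004],[np.pi,0,np.pi/2])
snap('side','s1');im=snap('top','t1')
"
```

```text
shift [-51.5, 12.1, 125.6] turn [0.004, -0.001, 0.005] rows 3.3
t 1.35 q [-0.74, 0.28, 0.5, 2.16, -0.19, 0.74, -0.11] pos [0.4572, 0.0863, 0.1296] rpy [3.138, -0.001, 1.576] F [0.7, 0.0, -0.6] gap 0.0878
```

View pics/s1.png

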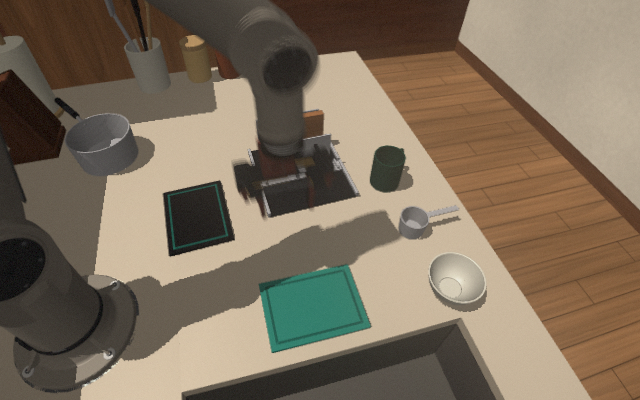

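The gripper is at about (300,180), in front of the rack, and the board at (313,306) is untouched. Next I lower behind its far edge.

```bash
python3 -c "
from h import *
rel([.47,.04,.005],[np.pi,0,np.pi/2])
"
```

```text
shift [-41.5, 15.8, 121.5] turn [-0.004, 0.004, -0.003] rows 3.1
t 1.45 q [-0.74, 0.28, 0.5, 2.16, -0.19, 0.74, -0.12] pos [0.4548, 0.0821, 0.1264] rpy [-3.138, 0.004, 1.568] F [-0.3, -0.5, 0.6] gap 0.0879
```

>>> {"name": "arm_command", "arguments": {
  "targets": [
    [87.8,[-42,16,80],[0,0,0]],
    [87.8,[-42,16,80],[0,0,0]],
    [87.8,[-42,16,115],[0,0,0]],
    [87.8,[-42,16,121],[0,0,0]],
    [87.8,[-42,16,121],[0,0,0]]
  ]
}}

```text
clock: 1.87
position: [0.4693, 0.0466, 0.0061]
eef_rot: [-3.136, 0.001, 1.577]
force: [-0.7, 0.3, 0.8]
finger_gap: 0.0874
```

```bash
python3 -c "
from h import *
rel([.47,.005,.005],[np.pi,0,np.pi/2])
"
```

```text
shift [-41.6, 0.4, 1.2] turn [-0.006, 0.001, 0.006] rows 1.0
t 1.87 q [-0.52, 0.52, 0.36, 2.2, -0.39, 0.48, 0.15] pos [0.4693, 0.0466, 0.0061] rpy [-3.136, 0.001, 1.577] F [-0.7, 0.3, 0.8] gap 0.0874
```

>>> {"name": "arm_command", "arguments": {
  "targets": [
    [87.8,[-25,0,2],[0,0,0]],
    [87.8,[-36,0,2],[0,0,0]],
    [87.8,[-46,0,2],[0,0,0]],
    [87.8,[-56,0,2],[0,0,0]],
    [87.8,[-66,0,2],[0,0,0]]
  ]
}}

```text
clock: 2.28
position: [0.473, -0.0189, 0.0072]
eef_rot: [3.139, -0.001, 1.578]
force: [-0.2, 3.5, 2.0]
finger_gap: 0.0873
```

>>> {"name": "arm_command", "arguments": {
  "targets": [
    [87.8,[-9,0,0],[0,0,0]],
    [87.8,[-18,0,0],[0,0,0]],
    [87.8,[-26,0,0],[0,0,0]],
    [87.8,[-32,0,0],[0,0,0]],
    [87.8,[-34,0,0],[0,0,0]]
  ]
}}

```text
clock: 2.7
position: [0.4722, -0.0547, 0.0059]
eef_rot: [3.142, 0.0, 1.575]
force: [0.0, 3.5, 2.9]
finger_gap: 0.0881
```

```bash
cat >> h.py <<'E'
def boardtop(n='top',z=.008,im=None):
    im=optics.camera(n) if im is None else im
    c=max(cv2.findContours(teal(im),0,1)[0],key=cv2.contourArea)
    q=cv2.approxPolyDP(cv2.convexHull(c),6,True).reshape(-1,2).astype(float)
    print(n,q.tolist(),onz(n,q,z)[:,:2].round(4).tolist()); return im
E
python3 -c "
from h import *
rel([.47,.005,.005],[np.pi,0,np.pi/2])
im=snap('top','t2',(300,100,160,200),3);boardtop('top',im=im)
im=snap('side','s2');boardtop('side',im=im)
"
```

```text
shift [59.7, -2.0, 0.9] turn [0.0, 0.0, 0.005] rows 1.4
t 2.7 q [-0.3, 0.52, 0.34, 2.2, -0.38, 0.48, 0.35] pos [0.4722, -0.0547, 0.0059] rpy [3.142, 0.0, 1.575] F [0.0, 3.5, 2.9] gap 0.0881
top [[382.0, 256.0]] [[0.386, -0.0761]]
side [[357.0, 294.0], [384.0, 363.0], [280.0, 393.0], [265.0, 316.0]] [[0.5674, -0.0697], [0.5699, -0.2165], [0.3721, -0.2178], [0.3724, -0.0691]]
```

View pics/t2.png

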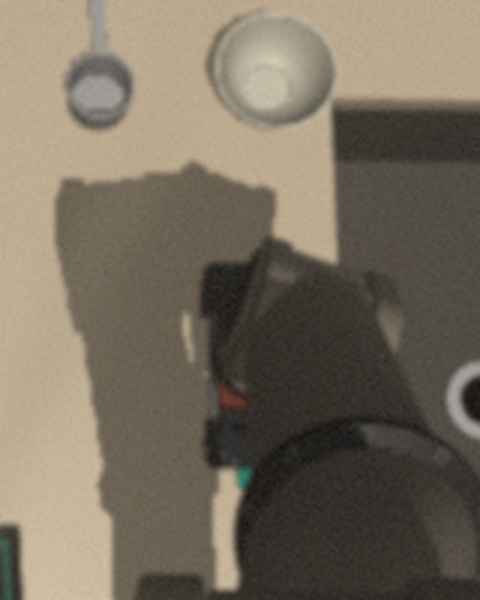

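View pics/s2.png

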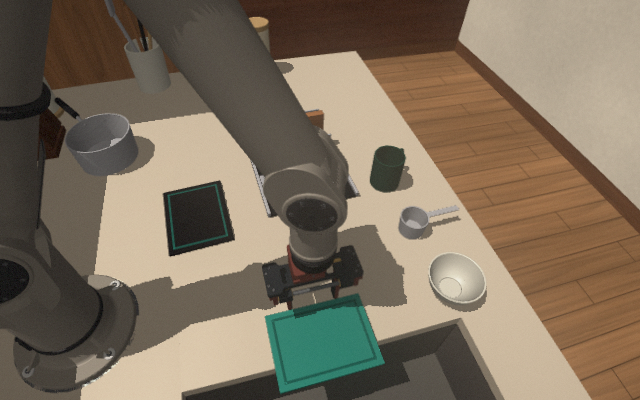

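The teal board now spans side pixels (265,316) to (384,363), so its near edge is at y≈-0.217, about 42 mm over the sink. Before the pinch I fit a quick kinematic model to the logged poses to check reach for a horizontal tool.

```bash
cat > kin.py <<'E'
import numpy as np
from scipy.spatial.transform import Rotation as Ro
from scipy.optimize import least_squares
D=[]
for l in open('log.txt'):
    D.append(eval(l,{'np':np,'float64':float}))
def fk(p,q):
    o,h,L1,L2,Lt,a4,a6,o7=p[:8]
    T=Ro.from_euler('z',q[0]+o); x=np.array([0,0,h]); R=T
    R=R*Ro.from_euler('y',q[1])*Ro.from_euler('z',q[2]); x=x+R.apply([a4,0,L1])
    R=R*Ro.from_euler('y',q[3]); x=x+R.apply([-a4,0,0]); R=R*Ro.from_euler('z',q[4]); x=x+R.apply([0,0,L2])
    R=R*Ro.from_euler('y',q[5]);x=x+R.apply([a6,0,0]); R=R*Ro.from_euler('z',q[6]+o7); x=x+R.apply([0,0,Lt])
    return x,R
def res(p):
    r=[]
    for q,x,e in D:
        X,R=fk(p,q); r+=list(X-np.array(x))+list(.3*(Ro.from_euler('xyz',e).inv()*R).as_rotvec())
    return np.array(r)
def fit():
    best=None
    for o7 in (0,1.57,3.14,-1.57):
        f=least_squares(res,[2.63,.36,.5,.5,.3,0,0,o7])
        if best is None or f.cost<best.cost: best=f
    return best
if __name__=="__main__":
    f=fit(); print(f.x.round(4), f.cost, np.abs(f.fun).max(), len(D))
E
python3 kin.py
```

```text
[ 2.7518  0.1807  1.7308  1.752   0.2169 -0.6571  0.741  -2.5041] 0.5719871614410696 0.5923727318829133 7
```

```bash
cat > kin2.py <<'E'
import kin, itertools, numpy as np
from scipy.optimize import least_squares
fk0=kin.fk
def solve():
    best=None
    for sg in itertools.product((-1,1),(-1,1),(-1,1)):
        s=np.array([-1,1,sg[0],1,sg[1],1,sg[2]])
        kin.fk=lambda p,q:fk0(p,np.array(q)*s)
        for o7 in (0,1.57,3.14,-1.57):
            f=least_squares(kin.res,[0,.36,.5,.5,.3,0,0,o7],max_nfev=200)
            if best is None or f.cost<best[0]: best=(f.cost,s,f.x,np.abs(f.fun).max())
    s=best[1]; kin.fk=lambda p,q:fk0(p,np.array(q)*s)
    return best
if __name__=="__main__":
    b=solve(); print(b[0],b[1],b[2].round(4),b[3])
E
python3 kin2.py
```

```text
0.00011597985607896189 [-1  1 -1  1 -1  1 -1] [-0.1078  0.2843  0.5102  0.4536  0.3155  0.0061 -0.0251  1.463 ] 0.009633671435658825
```

```bash
cat > ik.py <<'E'
import kin,kin2,numpy as np
from scipy.optimize import least_squares
from scipy.spatial.transform import Rotation as Ro
b=kin2.solve(); P=b[2]; fk=kin.fk
lo=np.array([-2.96,-.34,-1.41,.24,-1.37,.17,-2.96]);hi=np.array([2.96,2.1,1.46,2.44,4.51,1.92,2.96])
def ik(x,R,seed):
    def r(q):
        X,Q=fk(P,q); return np.r_[(X-x)*5,(R.inv()*Q).as_rotvec(),.003*(q-seed)]
    f=least_squares(r,np.clip(seed,lo+.01,hi-.01),bounds=(lo,hi),max_nfev=150)
    X,Q=fk(P,f.x); return f.x,np.linalg.norm(X-x),np.linalg.norm((R.inv()*Q).as_rotvec())
def mats(phi,s,down=0):
    # tool z dir at phi from +y toward +x, pitched down; tool y = s*up
    z=np.array([np.sin(phi),np.cos(phi),0]); y=np.array([0,0,s]); 
    R=np.c_[np.cross(y,z),y,z]
    return Ro.from_matrix(R)
if __name__=="__main__":
    rng=np.random.default_rng(0); q0=np.array([-.3,.52,.34,2.2,-.38,.48,.35])
    for ph in (0,15,30,45,60):
        for s in (1,-1):
            sols=[]
            for k in range(25):
                seed=q0 if k==0 else rng.uniform(lo,hi)
                q,e,a=ik(np.array([.47,-.19,.01]),mats(np.radians(ph),s),seed)
                if e<.004 and a<.02: sols.append((np.linalg.norm(q-q0),q))
            sols.sort(key=lambda t:t[0])
            print(ph,s,len(sols),[t[1].round(2).tolist() for t in sols[:3]])
E
time python3 ik.py
```

```text
0 1 8 [[1.04, 1.32, -0.47, 1.46, -0.49, 1.68, 2.45], [1.2, 1.43, -0.74, 1.47, -0.28, 1.6, 2.26], [0.69, 1.25, 0.05, 1.45, -0.82, 1.92, 2.75]]
0 -1 13 [[0.69, 1.25, 0.05, 1.45, -0.82, 1.92, -0.39], [0.69, 1.25, 0.05, 1.45, -0.82, 1.92, -0.39], [0.69, 1.25, 0.05, 1.45, -0.82, 1.92, -0.39]]
15 1 11 [[1.17, 1.29, -0.5, 1.64, -0.61, 1.47, 2.51], [1.33, 1.4, -0.73, 1.64, -0.41, 1.37, 2.33], [1.35, 1.41, -0.75, 1.64, -0.39, 1.36, 2.31]]
15 -1 14 [[0.73, 1.2, 0.1, 1.62, -1.0, 1.82, -0.32], [0.62, 1.22, 0.24, 1.62, -1.08, 1.92, -0.26], [0.9, 1.21, -0.13, 1.63, -0.87, 1.68, -0.42]]
30 1 7 [[1.31, 1.28, -0.54, 1.82, -0.76, 1.26, 2.61], [1.56, 1.49, -0.86, 1.83, -0.39, 1.06, 2.3], [0.94, 1.17, -0.08, 1.81, -1.07, 1.58, 2.85]]
30 -1 12 [[0.82, 1.17, 0.06, 1.8, -1.15, 1.69, -0.24], [0.85, 1.16, 0.03, 1.8, -1.14, 1.67, -0.25], [0.98, 1.17, -0.13, 1.81, -1.05, 1.55, -0.31]]
45 1 7 [[1.24, 1.2, -0.36, 1.98, -1.12, 1.26, 2.91], [1.12, 1.17, -0.22, 1.98, -1.21, 1.38, 2.96], [1.96, 1.97, -1.19, 2.01, 0.36, 0.74, 1.68]]
45 -1 8 [[0.9, 1.15, 0.03, 1.98, -1.34, 1.6, -0.12], [0.84, 1.15, 0.1, 1.98, -1.37, 1.66, -0.11], [1.46, 1.31, -0.61, 1.99, -0.92, 1.03, -0.38]]
60 1 7 [[2.03, 1.92, -1.06, 2.18, 0.09, 0.38, 1.98], [2.02, 1.9, -1.05, 2.18, 0.04, 0.38, 2.03], [2.09, 2.03, -1.1, 2.17, 0.45, 0.42, 1.67]]
60 -1 8 [[1.35, 1.24, -0.42, 2.15, -1.37, 1.14, 0.01], [1.35, 1.24, -0.42, 2.15, -1.37, 1.14, 0.01], [1.35, 1.24, -0.42, 2.15, -1.37, 1.14, 0.01]]
real	0m38.287s
user	0m38.794s
sys	0m0.092s
```

```bash
cat > path.py <<'E'
from ik import *
import sys
from scipy.spatial.transform import Slerp
def pts(q):
    o,h,L1,L2,Lt,a4,a6,o7=P
    s=b[1]; q=np.array(q)*s
    R=Ro.from_euler('z',q[0]+o)*Ro.from_euler('y',q[1])*Ro.from_euler('z',q[2]); e=np.array([0,0,h])+R.apply([0,0,L1])
    R=R*Ro.from_euler('y',q[3])*Ro.from_euler('z',q[4]); return e,e+R.apply([0,0,L2])
def run(W,q,n=8,verbose=True):
    # W list of (name,pos,Rot)
    ok=True
    x,R=fk(P,q)
    for nm,p,G in W:
        sl=Slerp([0,1],Ro.concatenate([R,G])); p=np.array(p,float)
        for i in range(1,n+1):
            t=i/n; q,e,a=ik(x+(p-x)*t,sl([t])[0],q)
        el,w=pts(q)
        if verbose or e>.006 or a>.03: print(nm,q.round(2).tolist(),"err",round(e,4),round(a,3),"elb",el.round(2).tolist(),"wr",w.round(2).tolist())
        if e>.006 or a>.03: ok=False
        x,R=p,G
    return ok,q
if __name__=="__main__":
    q0=np.array([-.3,.52,.34,2.2,-.38,.48,.35])
    dn=lambda yaw:Ro.from_euler('xyz',[np.pi,0,yaw])
    for s in (-1,1):
        for ph in (0,15):
            H=mats(np.radians(ph),s); yd=0 if s==-1 else np.pi
            print("== s",s,"phi",ph)
            k=np.radians(ph); off=np.array([-.09*np.sin(k),-.09*np.cos(k),0]); g=np.array([.47,-.19,.004])
            V=Ro.from_rotvec([-np.pi/2,0,0])*H
            V=V if True else V
            run([("A",[.46,-.06,.25],dn(np.pi/2)),("C",g+off+[0,0,.2],H),("D",g+off,H),("E",g,H),("F",[.47,-.24,.30],H),("G",[.52,-.05,.33],V),("H",[.54,.38,.30],V),("I",[.535,.38,.135],V)],q0)
E
python3 path.py
python3 - <<'E'
import cv2
im=cv2.imread('pics/top0.png')[220:400,400:640]; cv2.imwrite('pics/fau.png',cv2.resize(im,None,fx=3,fy=3,interpolation=2))
E
```

```text
== s -1 phi 0
A [-0.45, 0.09, 0.5, 2.03, -0.05, 1.03, 0.07] err 0.0 0.0 elb [0.04, 0.02, 0.79] wr [0.43, -0.05, 0.56]
C [1.16, 1.1, -0.59, 1.39, -0.55, 1.92, -0.92] err 0.0 0.0 elb [0.14, -0.43, 0.51] wr [0.45, -0.59, 0.22]
D [1.1, 1.4, -0.51, 1.24, -0.41, 1.84, -0.78] err 0.0 0.0 elb [0.18, -0.47, 0.37] wr [0.45, -0.59, 0.03]
E [1.08, 1.35, -0.53, 1.46, -0.44, 1.66, -0.73] err 0.0 0.0 elb [0.19, -0.46, 0.4] wr [0.45, -0.5, 0.03]
F [1.19, 0.94, -0.66, 1.5, -0.64, 1.91, -1.0] err 0.0 0.0 elb [0.11, -0.4, 0.58] wr [0.45, -0.55, 0.32]
G [0.65, 0.16, -0.74, 1.79, 0.11, 1.24, -1.69] err 0.0 0.0 elb [0.06, -0.06, 0.79] wr [0.49, -0.05, 0.64]
H [-0.16, 0.51, -0.82, 1.49, 0.37, 1.31, -2.58] err 0.0 0.0 elb [0.25, 0.01, 0.73] wr [0.52, 0.36, 0.61]
I [-0.21, 0.65, -0.73, 1.68, 0.5, 1.01, -2.68] err 0.0 0.0 elb [0.31, 0.03, 0.69] wr [0.51, 0.35, 0.45]
== s -1 phi 15
A [-0.45, 0.09, 0.5, 2.03, -0.05, 1.03, 0.07] err 0.0 0.0 elb [0.04, 0.02, 0.79] wr [0.43, -0.05, 0.56]
C [1.01, 0.92, -0.14, 1.6, -0.86, 1.92, -0.64] err 0.0 0.0 elb [0.18, -0.36, 0.59] wr [0.35, -0.57, 0.23]
D [0.99, 1.26, -0.11, 
[... 1608 characters left out ...]
, 1.92, 2.5] err 0.0 0.0 elb [0.18, -0.36, 0.59] wr [0.35, -0.57, 0.23]
D [0.99, 1.26, -0.11, 1.46, -0.79, 1.8, 2.66] err 0.0 0.0 elb [0.22, -0.43, 0.44] wr [0.35, -0.57, 0.03]
E [0.92, 1.22, -0.15, 1.62, -0.85, 1.66, 2.71] err 0.0 0.0 elb [0.25, -0.41, 0.46] wr [0.38, -0.49, 0.03]
F [1.01, 0.76, -0.22, 1.67, -0.94, 1.92, 2.37] err 0.0 0.0 elb [0.15, -0.32, 0.65] wr [0.37, -0.53, 0.32]
G [0.48, -0.02, -0.47, 1.98, -0.05, 0.92, 1.61] err 0.0 0.0 elb [-0.01, 0.01, 0.79] wr [0.41, -0.05, 0.62]
H [-0.23, 0.36, -0.72, 1.68, 0.49, 1.05, 0.46] err 0.0 0.0 elb [0.18, 0.02, 0.76] wr [0.44, 0.35, 0.6]
I [-0.33, 0.53, -0.6, 1.85, 0.7, 0.76, 0.24] err 0.0 0.0 elb [0.25, 0.06, 0.73] wr [0.44, 0.35, 0.44]
```

View pics/fau.png

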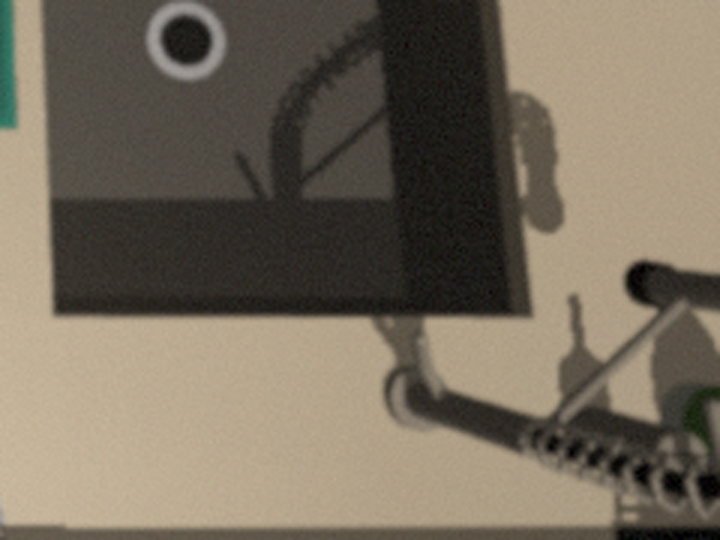

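Run:
```python
from h import *
B=onz('top',[(535,352)],0)[0]; print(B)
for h in (.1,.2,.3,.4,.5,.6): print(h,proj('top',[[B[0],B[1],h]]).round(0), onz('top',[(613,313)],h)[0].round(3),onz('top',[(583,362)],h)[0].round(3), onz('top',[(628,320)],h)[0].round(3))
```

```text
[ 0.12707371 -0.49372656  0.        ]
0.1 [[558. 360.]] [ 0.24  -0.649  0.1  ] [ 0.122 -0.557  0.1  ] [ 0.223 -0.686  0.1  ]
0.2 [[586. 369.]] [ 0.25  -0.572  0.2  ] [ 0.143 -0.489  0.2  ] [ 0.234 -0.606  0.2  ]
0.3 [[621. 381.]] [ 0.259 -0.495  0.3  ] [ 0.164 -0.421  0.3  ] [ 0.245 -0.525  0.3  ]
0.4 [[665. 396.]] [ 0.268 -0.418  0.4  ] [ 0.185 -0.353  0.4  ] [ 0.256 -0.444  0.4  ]
0.5 [[725. 417.]] [ 0.278 -0.341  0.5  ] [ 0.205 -0.285  0.5  ] [ 0.267 -0.363  0.5  ]
0.6 [[807. 445.]] [ 0.287 -0.264  0.6  ] [ 0.226 -0.217  0.6  ] [ 0.278 -0.283  0.6  ]
```

```bash
cat > clr.py <<'E'
from path import *
F=[np.array(a) for a in [(.127,-.494,0),(.127,-.494,.45),(.25,-.57,.45),(.25,-.57,.18)]]
FP=np.concatenate([np.linspace(a,c,25) for a,c in zip(F[:-1],F[1:])])
def clr(q):
    e,w=pts(q); x,_=fk(P,q); S=np.concatenate([np.linspace([0,0,.284],e,15),np.linspace(e,w,25),np.linspace(w,x,12)[:-3]])
    return np.min(np.linalg.norm(S[:,None]-FP[None],axis=2))
if __name__=="__main__":
    rng=np.random.default_rng(1)
    for gx in (.47,.53):
        for ph in (0,15,30,45):
            H=mats(np.radians(ph),-1); sols=[]
            for k in range(25):
                q,e,a=ik(np.array([gx,-.19,.01]),H,rng.uniform(lo,hi))
                if e<.004 and a<.02: sols.append((clr(q),q))
            sols.sort(key=lambda t:-t[0])
            for c,q in sols[:4:2]: print(gx,ph,round(c,3),q.round(2).tolist(),[v.round(2).tolist() for v in pts(q)])
E
python3 clr.py
```

```text
0.47 0 0.206 [0.69, 1.25, 0.04, 1.45, -0.81, 1.91, -0.4] [[0.34, -0.35, 0.45], [0.46, -0.5, 0.04]]
0.47 0 0.169 [0.84, 1.26, -0.17, 1.46, -0.69, 1.81, -0.51] [[0.28, -0.39, 0.44], [0.46, -0.5, 0.04]]
0.47 15 0.179 [0.62, 1.22, 0.24, 1.62, -1.08, 1.92, -0.26] [[0.36, -0.32, 0.46], [0.38, -0.49, 0.04]]
0.47 15 0.154 [0.81, 1.2, -0.01, 1.63, -0.94, 1.75, -0.37] [[0.29, -0.38, 0.47], [0.38, -0.49, 0.04]]
0.47 30 0.169 [0.6, 1.21, 0.34, 1.8, -1.3, 1.92, -0.16] [[0.36, -0.31, 0.46], [0.31, -0.46, 0.04]]
0.47 30 0.161 [0.67, 1.19, 0.25, 1.8, -1.25, 1.84, -0.19] [[0.34, -0.33, 0.48], [0.31, -0.46, 0.04]]
0.47 45 0.146 [0.84, 1.15, 0.1, 1.98, -1.37, 1.66, -0.11] [[0.27, -0.38, 0.49], [0.24, -0.41, 0.04]]
0.47 45 0.101 [1.96, 1.97, -1.2, 2.01, 0.37, 0.74, -1.47] [[-0.22, -0.41, 0.08], [0.22, -0.39, 0.02]]
0.53 0 0.231 [0.68, 1.29, -0.02, 1.33, -0.86, 1.92, -0.51] [[0.35, -0.35, 0.43], [0.52, -0.5, 0.04]]
0.53 0 0.106 [1.0, 1.38, -0.56, 1.34, -0.49, 1.69, -0.8] [[0.22, -0.45, 0.38], [0.51, -0.5, 0.03]]
0.53 15 0.216 [0.59, 1.24, 0.21, 1.52, -1.15, 1.92, -0.37] [[0.37, -0.31, 0.45], [0.44, -0.49, 0.04]]
0.53 15 0.216 [0.59, 1.24, 0.21, 1.52, -1.15, 1.92, -0.37] [[0.37, -0.31, 0.45], [0.44, -0.49, 0.04]]
0.53 30 0.174 [0.75, 1.18, 0.05, 1.72, -1.24, 1.7, -0.32] [[0.31, -0.36, 0.48], [0.36, -0.45, 0.04]]
0.53 30 0.101 [1.01, 1.21, -0.28, 1.72, -1.03, 1.45, -0.43] [[0.21, -0.43, 0.47], [0.36, -0.45, 0.04]]
0.53 45 0.145 [0.91, 1.16, -0.1, 1.91, -1.37, 1.49, -0.21] [[0.24, -0.4, 0.49], [0.3, -0.4, 0.04]]
0.53 45 0.145 [0.91, 1.16, -0.1, 1.91, -1.37, 1.49, -0.21] [[0.24, -0.4, 0.49], [0.3, -0.4, 0.04]]
```

```bash
cat > p2.py <<'E'
from clr import *
dn=lambda yaw:Ro.from_euler('xyz',[np.pi,0,yaw])
RB=Ro.from_euler('z',.055)*Ro.from_matrix(np.array([[-1,0,0],[0,0,-1],[0,-1,0]]).T)
def go(ph,qs):
    H=mats(np.radians(ph),-1); V=RB*H; k=np.radians(ph)
    off=np.array([-.09*np.sin(k),-.09*np.cos(k),0]); g=np.array([.47,-.19,.004])
    M=Ro.from_euler('z',-np.pi/2)*V
    q=qs
    for w in [("A",[.46,-.06,.25],dn(np.pi/2)),("C",g+off+[0,0,.2],H),("D",g+off,H),("E",g,H),("F",[.47,-.24,.35],H),("G",[.50,.0,.38],M),("H",[.52,.30,.35],V),("I",[.536,.38,.135],V)]:
        ok,q=run([w],q); print("   clr",round(clr(q),3))
    print(V.as_euler('xyz').round(3), H.as_euler('xyz').round(3))
if __name__=="__main__":
    for ph in (0,15,25): print("phi",ph); go(ph,np.array([-.3,.52,.34,2.2,-.38,.48,.35]))
E
python3 p2.py
```

```text
phi 0
A [-0.45, 0.09, 0.5, 2.03, -0.05, 1.03, 0.07] err 0.0 0.0 elb [0.04, 0.02, 0.79] wr [0.43, -0.05, 0.56]
   clr 0.51
C [1.16, 1.1, -0.59, 1.39, -0.55, 1.92, -0.92] err 0.0 0.0 elb [0.14, -0.43, 0.51] wr [0.45, -0.59, 0.22]
   clr 0.063
D [1.1, 1.4, -0.51, 1.24, -0.41, 1.84, -0.78] err 0.0 0.0 elb [0.18, -0.47, 0.37] wr [0.45, -0.59, 0.03]
   clr 0.058
E [1.08, 1.35, -0.53, 1.46, -0.44, 1.66, -0.73] err 0.0 0.0 elb [0.19, -0.46, 0.4] wr [0.45, -0.5, 0.03]
   clr 0.069
F [1.25, 0.91, -0.77, 1.49, -0.65, 1.92, -1.1] err 0.0 0.0 elb [0.09, -0.39, 0.6] wr [0.44, -0.55, 0.36]
   clr 0.096
G [1.1, 0.18, -1.36, 1.75, 0.18, 1.36, -0.23] err 0.0 0.0 elb [0.03, -0.08, 0.79] wr [0.47, -0.0, 0.69]
   clr 0.473
H [0.29, 0.61, -1.4, 1.57, 0.6, 1.48, 0.49] err 0.0 0.0 elb [0.27, -0.11, 0.7] wr [0.5, 0.27, 0.66]
   clr 0.436
I [0.01, 0.86, -1.15, 1.67, 0.84, 1.19, 0.28] err 0.0 0.0 elb [0.38, -0.05, 0.62] wr [0.52, 0.35, 0.45]
   clr 0.475
[ 3.142  0.    -3.087] [-1.571  0.     0.   ]
phi 15
A [-0.45, 0.09, 0.5, 2.03, -0.05, 1.03, 0.07] err 0.0 0.0 elb [0.04, 0.02, 0.79] wr [0.43, -0.05, 0.56]
 
[... 1175 characters left out ...]
 0.0 elb [0.24, -0.41, 0.46] wr [0.29, -0.55, 0.03]
   clr 0.071
E [0.84, 1.19, 0.01, 1.74, -1.07, 1.69, -0.29] err 0.0 0.0 elb [0.28, -0.38, 0.48] wr [0.33, -0.47, 0.03]
   clr 0.143
F [0.96, 0.61, -0.07, 1.78, -1.11, 1.92, -0.78] err 0.0 0.0 elb [0.14, -0.26, 0.7] wr [0.32, -0.51, 0.37]
   clr 0.089
G [0.55, 0.12, -0.44, 1.74, -0.37, 1.42, 0.24] err 0.0 0.0 elb [0.05, -0.04, 0.79] wr [0.48, -0.12, 0.66]
   clr 0.492
H [-0.09, 0.61, -0.78, 1.26, 0.15, 1.78, 0.79] err 0.0 0.0 elb [0.29, -0.01, 0.7] wr [0.63, 0.29, 0.64]
   clr 0.491
I [-0.23, 0.86, -0.7, 1.34, 0.25, 1.45, 0.72] err 0.0 0.0 elb [0.39, 0.05, 0.62] wr [0.65, 0.37, 0.43]
   clr 0.506
[ 3.142 -0.436 -3.087] [-1.571  0.    -0.436]
```

```bash
cat > p3.py <<'E'
from p2 import *
def go(ph,gx,back,q):
    H=mats(np.radians(ph),-1); V=RB*H; k=np.radians(ph)
    off=np.array([-back*np.sin(k),-back*np.cos(k),0]); g=np.array([gx,-.19,.004])
    M=Ro.from_euler('z',-np.pi/2)*V
    for w in [("A",[gx,-.1,.28],dn(np.pi/2)),("C",g+off+[0,0,.12],H),("D",g+off,H),("E",g,H),("F",[gx,-.20,.30],H),("G",[.50,.0,.38],M)]:
        ok,q=run([w],q); print("   clr",round(clr(q),3))
for gx in (.47,.53,.56):
  for ph in (0,12): print("gx",gx,"phi",ph); go(ph,gx,.045,np.array([-.3,.52,.34,2.2,-.38,.48,.35]))
E
python3 p3.py; python3 -c "
from h import *
print(onz('top',[(390,123),(410,123),(370,123),(390,140)],.04),onz('side',[(457,280)],.04))"
```

```text
gx 0.47 phi 0
A [-0.39, 0.09, 0.52, 1.95, -0.05, 1.11, 0.15] err 0.0 0.0 elb [0.04, 0.01, 0.79] wr [0.44, -0.09, 0.59]
   clr 0.51
C [0.92, 1.1, -0.23, 1.45, -0.68, 1.92, -0.64] err 0.0 0.0 elb [0.24, -0.39, 0.51] wr [0.45, -0.54, 0.15]
   clr 0.139
D [0.9, 1.3, -0.21, 1.35, -0.64, 1.86, -0.56] err 0.0 0.0 elb [0.26, -0.42, 0.42] wr [0.45, -0.55, 0.03]
   clr 0.135
E [0.87, 1.27, -0.22, 1.45, -0.66, 1.78, -0.53] err 0.0 0.0 elb [0.27, -0.41, 0.43] wr [0.45, -0.5, 0.03]
   clr 0.152
F [1.07, 0.85, -0.5, 1.58, -0.73, 1.92, -0.89] err 0.0 0.0 elb [0.15, -0.35, 0.62] wr [0.45, -0.51, 0.32]
   clr 0.144
G [0.74, 0.08, -0.9, 1.75, 0.06, 1.34, -0.12] err 0.0 0.0 elb [0.03, -0.03, 0.79] wr [0.47, -0.0, 0.69]
   clr 0.497
gx 0.47 phi 12
A [-0.39, 0.09, 0.52, 1.95, -0.05, 1.11, 0.15] err 0.0 0.0 elb [0.04, 0.01, 0.79] wr [0.44, -0.09, 0.59]
   clr 0.51
C [0.82, 1.03, 0.03, 1.61, -0.91, 1.92, -0.48] err 0.0 0.0 elb [0.26, -0.35, 0.55] wr [0.38, -0.53, 0.15]
   clr 0.13
D [0.82, 1.24, 0.03, 1.5, -0.89, 1.85, -0.39] err 0.0 0.0 elb [0.29, -0.39, 0.45] wr [0.38, -0.53, 0.03]
   clr 0.133
E [0.78, 
[... 2723 characters left out ...]
.47, -0.53, 0.15]
   clr 0.188
D [0.74, 1.29, 0.01, 1.34, -1.0, 1.87, -0.53] err 0.0 0.0 elb [0.33, -0.37, 0.43] wr [0.47, -0.54, 0.03]
   clr 0.19
E [0.7, 1.27, -0.01, 1.42, -1.03, 1.81, -0.5] err 0.0 0.0 elb [0.34, -0.35, 0.44] wr [0.48, -0.49, 0.03]
   clr 0.218
F [0.79, 0.81, -0.13, 1.56, -1.07, 1.92, -0.83] err 0.0 0.0 elb [0.23, -0.29, 0.64] wr [0.47, -0.5, 0.32]
   clr 0.199
G [0.42, 0.08, -0.43, 1.74, -0.18, 1.36, 0.09] err 0.0 0.0 elb [0.03, -0.02, 0.79] wr [0.47, -0.06, 0.68]
   clr 0.501
[[ 0.76928624 -0.10296201  0.04      ]
 [ 0.77014328 -0.16160981  0.04      ]
 [ 0.76844079 -0.04446653  0.04      ]
 [ 0.71737417 -0.10146079  0.04      ]] [[ 0.77172273 -0.1081744   0.04      ]]
```

>>> {"name": "arm_command", "arguments": {
  "targets": [
    [87.8,[12,0,0],[0,0,0]],
    [87.8,[12,0,-40],[0,0,0]],
    [87.8,[0,0,-80],[0,0,0]],
    [87.8,[-10,0,-120],[0,0,0]],
    [87.8,[-20,0,-160],[0,0,0]]
  ]
}}

```text
clock: 3.22
position: [0.4714, -0.0741, 0.167]
eef_rot: [-3.14, 0.001, 1.577]
force: [1.3, 0.2, -0.9]
finger_gap: 0.0881
```

```bash
cat > step.py <<'E'
from h import *
from clr import clr,pts,mats
import sys
def stat():
    q=np.array(sensors.read_state()['joints']); print("q",q.round(2).tolist(),"clr",round(clr(q),3),[v.round(2).tolist() for v in pts(q)])
H=mats(np.radians(12),-1)
E
python3 -c "
from step import *
rel([.461,-.234,.30],R=H);stat()"
```

```text
shift [-159.9, -11.6, -132.8] turn [1.099, 1.368, 1.364] rows 17.8
t 3.22 q [-0.44, 0.24, 0.54, 2.1, -0.16, 0.84, 0.2] pos [0.4714, -0.0741, 0.167] rpy [-3.14, 0.001, 1.577] F [1.3, 0.2, -0.9] gap 0.0881
q [-0.44, 0.24, 0.54, 2.1, -0.16, 0.84, 0.2] clr 0.51 [[0.11, 0.04, 0.78], [0.44, -0.06, 0.48]]
```

>>> {"name": "arm_command", "arguments": {
  "targets": [
    [87.8,[-40,-3,-60],[0.22,0.274,0.272]],
    [87.8,[-60,-5,-90],[0.33,0.411,0.409]],
    [87.8,[-80,-6,-133],[0.44,0.548,0.545]],
    [87.8,[-100,-8,-133],[0.55,0.684,0.682]],
    [87.8,[-110,-10,-133],[0.66,0.82,0.82]]
  ]
}}

```text
clock: 3.63
position: [0.4645, -0.1885, 0.3041]
eef_rot: [-2.76, -0.309, 1.121]
force: [0.1, -0.2, -0.3]
finger_gap: 0.0882
```

```bash
python3 -c "
from step import *
rel([.461,-.234,.25],R=H);stat()"
```

```text
shift [-56.9, 29.8, 29.7] turn [0.796, 0.975, 0.985] rows 12.8
t 3.63 q [-0.04, 0.42, 0.67, 1.66, -0.46, 1.61, 0.35] pos [0.4645, -0.1885, 0.3041] rpy [-2.76, -0.309, 1.121] F [0.1, -0.2, -0.3] gap 0.0882
q [-0.04, 0.42, 0.67, 1.66, -0.46, 1.61, 0.35] clr 0.369 [[0.21, -0.02, 0.75], [0.49, -0.32, 0.57]]
```

>>> {"name": "arm_command", "arguments": {
  "targets": [
    [87.8,[-11,6,6],[0.07,0.085,0.086]],
    [87.8,[-22,12,12],[0.14,0.17,0.172]],
    [87.8,[-34,18,18],[0.21,0.255,0.258]],
    [87.8,[-45,24,24],[0.28,0.34,0.344]],
    [87.8,[-57,30,30],[0.35,0.425,0.43]]
  ]
}}

```text
clock: 4.05
position: [0.4599, -0.2289, 0.2424]
eef_rot: [-2.23, -0.378, 0.552]
force: [1.5, 1.1, -0.3]
finger_gap: 0.0879
```

```bash
python3 -c "
from step import *
rel([.461,-.234,.20],R=H);stat()"
```

```text
shift [-17.3, 33.7, 19.8] turn [0.476, 0.601, 0.589] rows 7.7
t 4.05 q [0.32, 0.75, 0.55, 1.54, -0.7, 1.91, 0.2] pos [0.4599, -0.2289, 0.2424] rpy [-2.23, -0.378, 0.552] F [1.5, 1.1, -0.3] gap 0.0879
q [0.32, 0.75, 0.55, 1.54, -0.7, 1.91, 0.2] clr 0.251 [[0.31, -0.14, 0.7], [0.49, -0.49, 0.44]]
```

>>> {"name": "arm_command", "arguments": {
  "targets": [
    [87.8,[-3,7,4],[0.06,0.075,0.074]],
    [87.8,[-7,13,8],[0.12,0.15,0.147]],
    [87.8,[-10,20,12],[0.18,0.225,0.22]],
    [87.8,[-14,27,16],[0.24,0.3,0.295]],
    [87.8,[-17,34,20],[0.3,0.38,0.37]]
  ]
}}

```text
clock: 4.47
position: [0.461, -0.2348, 0.2008]
eef_rot: [-1.771, -0.199, 0.031]
force: [-0.0, 0.1, -1.2]
finger_gap: 0.0876
```

```bash
python3 -c "
from step import *
rel([.461,-.234,.14],R=H);stat()"
```

```text
shift [-12.0, 58.3, 12.7] turn [0.175, 0.219, 0.221] rows 2.9
t 4.47 q [0.76, 0.89, 0.07, 1.56, -0.83, 1.9, -0.26] pos [0.461, -0.2348, 0.2008] rpy [-1.771, -0.199, 0.031] F [-0.0, 0.1, -1.2] gap 0.0876
q [0.76, 0.89, 0.07, 1.56, -0.83, 1.9, -0.26] clr 0.158 [[0.26, -0.3, 0.64], [0.43, -0.55, 0.28]]
```

>>> {"name": "arm_command", "arguments": {
  "targets": [
    [87.8,[-4,19,4],[0.06,0.073,0.074]],
    [87.8,[-8,38,8],[0.117,0.146,0.147]],
    [87.8,[-12,58,13],[0.175,0.219,0.221]],
    [87.8,[-12,58,13],[0.175,0.219,0.221]]
  ]
}}

```text
clock: 4.8
position: [0.4573, -0.2321, 0.1349]
eef_rot: [-1.568, 0.013, -0.211]
force: [-1.4, 0.8, -0.3]
finger_gap: 0.0878
```

```bash
python3 -c "
from step import *
rel([.461,-.234,.004],R=H);stat()
im=snap('side','s3');boardtop('side',im=im)
snap('top','t3')"
```

```text
shift [5.6, 130.9, -1.5] turn [-0.003, -0.001, -0.013] rows 3.1
t 4.8 q [0.82, 1.05, 0.08, 1.64, -0.99, 1.89, -0.35] pos [0.4573, -0.2321, 0.1349] rpy [-1.568, 0.013, -0.211] F [-1.4, 0.8, -0.3] gap 0.0878
q [0.82, 1.05, 0.08, 1.64, -0.99, 1.89, -0.35] clr 0.115 [[0.26, -0.34, 0.57], [0.35, -0.52, 0.15]]
side [[357.0, 294.0], [384.0, 363.0], [280.0, 393.0], [265.0, 316.0]] [[0.5674, -0.0697], [0.5699, -0.2165], [0.3721, -0.2178], [0.3724, -0.0691]]
```

View pics/s3.png

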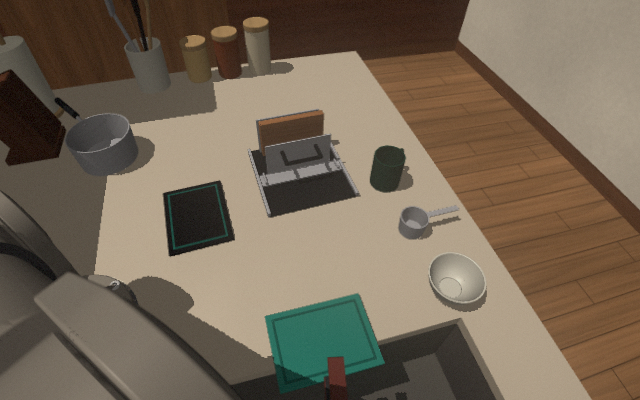

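View pics/t3.png

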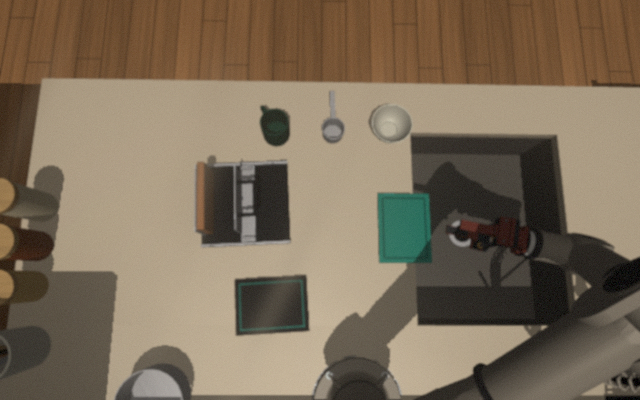

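The board is at top (404,228) with its near edge at u≈431. The gripper tips are at (450,222), just off the edge over the sink, and the faucet is clear of the arm. I descend now.

```bash
python3 -c "
from step import *
im=cv2.imread('pics/t3.png')[:,:,::-1].copy();boardtop('top',im=im)
rel([.459,-.234,.004],R=H)"
```

```text
top [[427.0, 193.0], [430.0, 261.0], [380.0, 261.0], [379.0, 194.0]] [[0.5687, -0.212], [0.3729, -0.2117], [0.372, -0.0701], [0.5643, -0.0717]]
shift [-1.8, 136.3, -1.1] turn [0.003, 0.006, 0.003] rows 3.3
t 4.9 q [0.82, 1.04, 0.08, 1.63, -0.99, 1.9, -0.34] pos [0.4606, -0.2329, 0.1403] rpy [-1.573, -0.003, -0.204] F [1.1, 0.6, 0.8] gap 0.0879
```

>>> {"name": "arm_command", "arguments": {
  "targets": [
    [87.8,[4,35,-1],[0,0,-0.012]],
    [87.8,[4,70,-1],[0,0,-0.012]],
    [87.8,[5,105,-1],[0,0,-0.012]],
    [87.8,[5,131,-1],[0,0,-0.012]],
    [87.8,[5,131,-1],[0,0,-0.012]]
  ]
}}

```text
clock: 5.32
position: [0.4669, -0.2343, 0.008]
eef_rot: [-1.574, -0.017, -0.201]
force: [-0.7, 1.0, 0.4]
finger_gap: 0.0872
```

```bash
python3 -c "
from step import *
rel([.467,-.191,.004],R=H);stat()"
```

```text
shift [-8.7, 3.7, 42.5] turn [0.004, 0.008, 0.017] rows 1.0
t 5.32 q [0.82, 1.27, 0.06, 1.51, -0.98, 1.83, -0.25] pos [0.4669, -0.2343, 0.008] rpy [-1.574, -0.017, -0.201] F [-0.7, 1.0, 0.4] gap 0.0872
q [0.82, 1.27, 0.06, 1.51, -0.98, 1.83, -0.25] clr 0.139 [[0.28, -0.36, 0.47], [0.36, -0.51, 0.03]]
```

>>> {"name": "arm_command", "arguments": {
  "targets": [
    [87.8,[-1,3,18],[0,0,0.01]],
    [87.8,[-3,3,36],[0,0,0.01]],
    [87.8,[-5,3,51],[0,0,0.015]],
    [87.8,[-5,3,51],[0,0,0.015]]
  ]
}}

```text
clock: 5.65
position: [0.474, -0.1823, 0.0105]
eef_rot: [-1.573, -0.006, -0.2]
force: [-0.3, 0.2, 0.4]
finger_gap: 0.0875
```

```bash
python3 -c "
from step import *
rel([.474,-.184,.004],R=H);stat()
im=snap('side','s4',(220,250,220,150),3);snap('top','t4',(350,150,160,140),4)"
```

```text
shift [0.3, 6.5, -1.6] turn [0.002, 0.01, 0.006] rows 0.2
t 5.65 q [0.78, 1.24, 0.04, 1.61, -1.01, 1.76, -0.22] pos [0.474, -0.1823, 0.0105] rpy [-1.573, -0.006, -0.2] F [-0.3, 0.2, 0.4] gap 0.0875
q [0.78, 1.24, 0.04, 1.61, -1.01, 1.76, -0.22] clr 0.178 [[0.3, -0.34, 0.48], [0.37, -0.46, 0.03]]
```

View pics/t4.png

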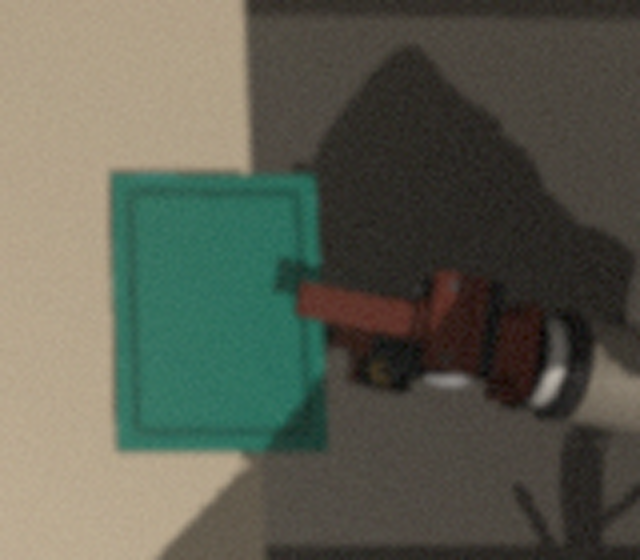

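View pics/s4.png

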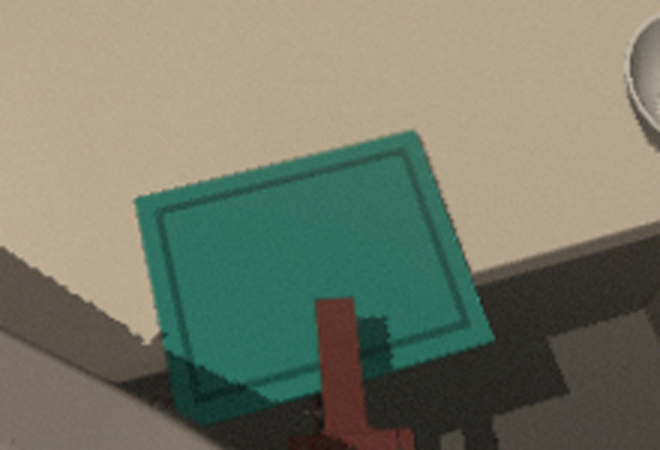

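The upper finger is over the middle of the near edge, with its tip at top (424,225) / side (331,350), and the lower finger is in the sink gap. I close the jaws.

>>> {"name": "arm_command", "arguments": {
  "targets": [
    [87.8,[0,5,0],[0,0,0]],
    [40,[0,5,0],[0,0,0]],
    [0,[0,5,0],[0,0,0]],
    [0,[0,5,0],[0,0,0]],
    [0,[0,5,0],[0,0,0]]
  ],
  "force": 50
}}

```text
clock: 6.17
position: [0.4719, -0.1851, 0.0017]
eef_rot: [-1.574, -0.001, -0.206]
force: [0.7, 0.3, -0.7]
finger_gap: 0.0643
```

>>> {"name": "arm_command", "arguments": {
  "targets": [
    [0,[0,0,0],[0,0,0]],
    [0,[0,0,0],[0,0,0]],
    [0,[0,0,0],[0,0,0]],
    [0,[0,0,0],[0,0,0]]
  ],
  "force": 50
}}

```text
clock: 6.5
position: [0.472, -0.1847, 0.0018]
eef_rot: [-1.574, -0.001, -0.205]
force: [0.3, 0.3, 0.6]
finger_gap: 0.038
```

>>> {"name": "arm_command", "arguments": {
  "targets": [
    [0,[0,-2,0],[0,0,0]],
    [0,[0,-2,0],[0,0,0]],
    [0,[0,-2,0],[0,0,0]],
    [0,[0,-2,0],[0,0,0]],
    [0,[0,-2,0],[0,0,0]]
  ],
  "force": 50
}}

```text
clock: 6.92
position: [0.472, -0.1846, 0.0042]
eef_rot: [-1.573, -0.001, -0.205]
force: [0.2, -0.8, 0.3]
finger_gap: 0.0077
```

>>> {"name": "arm_command", "arguments": {
  "targets": [
    [0,[0,0,0],[0,0,0]],
    [0,[0,0,0],[0,0,0]],
    [0,[0,0,0],[0,0,0]]
  ],
  "force": 50
}}

```text
clock: 7.17
position: [0.472, -0.1847, 0.0041]
eef_rot: [-1.573, -0.001, -0.205]
force: [-0.0, -0.5, 1.2]
finger_gap: 0.0075
```

The pads hold the board at about 7.7 mm, so I lift slowly.

>>> {"name": "arm_command", "arguments": {
  "targets": [
    [0,[0,-5,0],[0,0,0]],
    [0,[0,-15,0],[0,0,0]],
    [0,[0,-28,0],[0,0,0]],
    [0,[0,-44,0],[0,0,0]],
    [0,[0,-60,0],[0,0,0]]
  ]
}}

```text
clock: 7.58
position: [0.4719, -0.1846, 0.0651]
eef_rot: [-1.575, -0.001, -0.205]
force: [1.0, 0.3, -2.2]
finger_gap: 0.0077
```

>>> {"name": "arm_command", "arguments": {
  "targets": [
    [0,[0,-18,0],[0,0,0]],
    [0,[0,-38,0],[0,0,0]],
    [0,[0,-58,0],[0,0,0]],
    [0,[0,-78,0],[0,0,0]],
    [0,[0,-98,0],[0,0,0]]
  ]
}}

```text
clock: 8.0
position: [0.4718, -0.1841, 0.1638]
eef_rot: [-1.575, -0.002, -0.205]
force: [0.2, -1.3, -3.4]
finger_gap: 0.0078
```

>>> {"name": "arm_command", "arguments": {
  "targets": [
    [0,[0,-20,0],[0,0,0]],
    [0,[0,-40,0],[0,0,0]],
    [0,[0,-58,0],[0,0,0]],
    [0,[0,-70,0],[0,0,0]],
    [0,[0,-75,0],[0,0,0]]
  ]
}}

```text
clock: 8.42
position: [0.4719, -0.1841, 0.2391]
eef_rot: [-1.576, -0.004, -0.205]
force: [-0.2, -0.1, -2.1]
finger_gap: 0.0078
```

```bash
python3 -c "
from step import *
rel([.47,-.2,.3],R=H);stat()
snap('side','s5')"; python3 kin2.py
```

```text
shift [1.6, -60.8, -16.3] turn [0.005, 0.004, 0.004] rows 1.5
t 8.42 q [0.8, 0.85, 0.01, 1.75, -1.04, 1.87, -0.45] pos [0.4719, -0.1841, 0.2391] rpy [-1.576, -0.004, -0.205] F [-0.2, -0.1, -2.1] gap 0.0078
q [0.8, 0.85, 0.01, 1.75, -1.04, 1.87, -0.45] clr 0.165 [[0.23, -0.28, 0.64], [0.38, -0.47, 0.23]]
0.004380518552486999 [-1  1 -1  1 -1  1 -1] [-7.6800e-02  3.2470e-01  4.7490e-01  4.7360e-01  3.1150e-01  1.9200e-02
  1.5000e-03  1.5244e+00] 0.02303129737982688
```

View pics/s5.png

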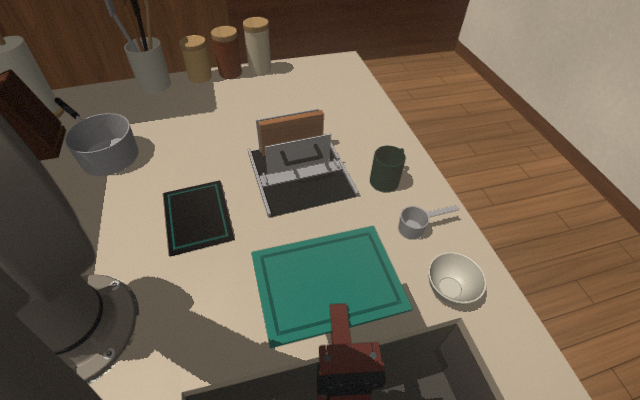

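The board is held level in the air at side (328,285), with nothing else moved. I check its pose in the hand and refine the rack frame while the view is clear.

Run:
```python
from step import *
im=cv2.imread('pics/s5.png')[:,:,::-1].copy()
c=max(cv2.findContours(teal(im),0,1)[0],key=cv2.contourArea); h=cv2.convexHull(c)
print(cv2.approxPolyDP(h,8,True).reshape(-1,2).tolist())
q=[(378,229),(251,262),(271,341),(406,304)]
for z in(.243,): 
    p=onz('side',q,z); print(p.round(4).tolist(),[np.linalg.norm(p[i]-p[(i+1)%4]).round(4) for i in range(4)])
K,d,R,o=cal('side')
obj=np.array([[.1,.075,.008],[-.1,.075,.008],[-.1,-.075,.008],[.1,-.075,.008]])
ok,rv,t=cv2.solvePnP(obj,np.array(q,float),K,d); Rb=R@cv2.Rodrigues(rv)[0]
print("PnP board rpy",Ro.from_matrix(Rb).as_euler('xyz').round(3),"pos",(R@t.ravel()+o).round(4))
# rack from t3
im=cv2.imread('pics/t3.png'); cv2.imwrite('pics/rackt.png',cv2.resize(im[145:265,180:310],None,fx=6,fy=5.0,interpolation=2)[:600])
im=cv2.imread('pics/s5.png'); cv2.imwrite('pics/racks.png',cv2.resize(im[100:220,235:365],None,fx=6,fy=5,interpolation=2))
```

```text
[[373, 226], [411, 309], [270, 347], [252, 252]]
[[0.5742, -0.0767, 0.243], [0.3684, -0.0872, 0.243], [0.3749, -0.2108, 0.243], [0.5647, -0.2077, 0.243]] [np.float64(0.2061), np.float64(0.1237), np.float64(0.1898), np.float64(0.1313)]
PnP board rpy [-0.151 -0.106 -0.02 ] pos [ 0.474  -0.1324  0.2106]
```

View pics/rackt.png

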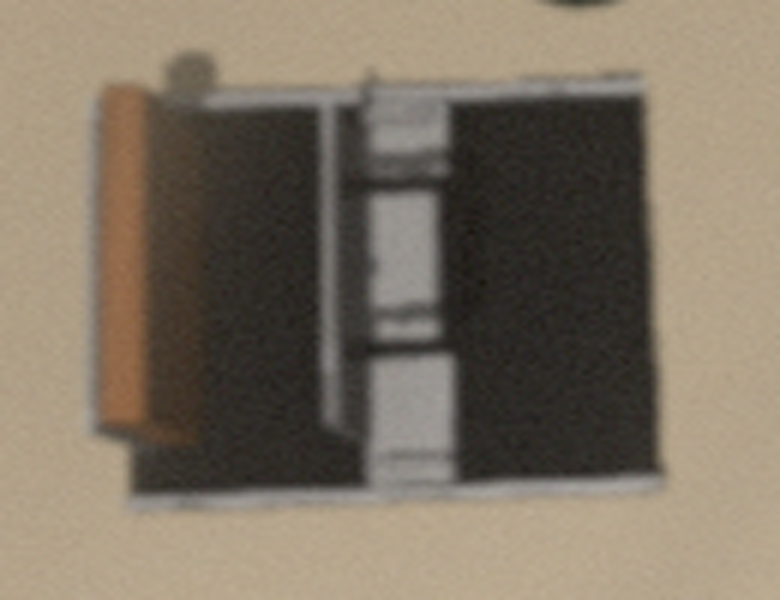

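View pics/racks.png

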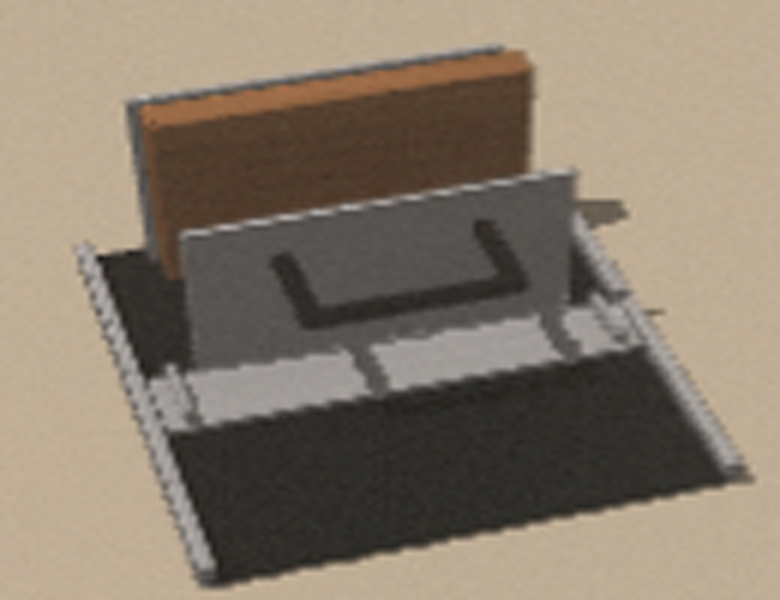

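Run:
```python
from step import *
T=lambda *p:[(180+a/6,145+b/5) for a,b in p]
S=lambda *p:[(235+a/6,100+b/5) for a,b in p]
def pr(s,a):
    d=a[1]-a[0]; print(s,a.round(4).tolist(),"mid",a.mean(0).round(4)[:2],"slope dy/dx",(d[1]/d[0]).round(4),"dx/dy",(d[0]/d[1]).round(4),"len",np.linalg.norm(d).round(4))
pr("front T",onz('top',T((643,95),(660,478)),.008))
pr("uprail T",onz('top',T((205,108),(643,97)),.018))
pr("uprail T in",onz('top',T((205,98),(643,82)),.018))
pr("lorail T",onz('top',T((130,500),(660,478)),.018))
pr("wood T",onz('top',T((147,88),(150,420)),.118))
pr("stop T",onz('top',T((322,100),(325,430)),.11))
pr("front S",onz('side',S((215,576),(735,480)),.008))
pr("Lrail S",onz('side',S((212,570),(88,243)),.018))
pr("Rrail S",onz('side',S((742,468),(575,215)),.018))
pr("wood S",onz('side',S((150,126),(533,68)),.118))
pr("stop S",onz('side',S((183,233),(575,172)),.11))
pr("foot front S",onz('side',S((172,430),(648,345)),.015))
pr("bar S",onz('side',S((310,318),(522,280)),.086))
```

```text
front T [[0.6512, 0.1958, 0.008], [0.4274, 0.1837, 0.008]] mid [0.5393 0.1897] slope dy/dx 0.0542 dx/dy 18.4384 len 0.2241
uprail T [[0.6382, 0.4055, 0.018], [0.6472, 0.1952, 0.018]] mid [0.6427 0.3004] slope dy/dx -23.4554 dx/dy -0.0426 len 0.2105
uprail T in [[0.6442, 0.4059, 0.018], [0.6562, 0.1954, 0.018]] mid [0.6502 0.3006] slope dy/dx -17.5264 dx/dy -0.0571 len 0.2108
lorail T [[0.4124, 0.4286, 0.018], [0.4266, 0.1832, 0.018]] mid [0.4195 0.3059] slope dy/dx -17.32 dx/dy -0.0577 len 0.2458
wood T [[0.6212, 0.4068, 0.118], [0.4461, 0.3958, 0.118]] mid [0.5336 0.4013] slope dy/dx 0.0632 dx/dy 15.8106 len 0.1755
stop T [[0.6178, 0.3317, 0.11], [0.4424, 0.323, 0.11]] mid [0.5301 0.3273] slope dy/dx 0.0501 dx/dy 19.9627 len 0.1756
front S [[0.4321, 0.1834, 0.008], [0.6601, 0.1912, 0.008]] mid [0.5461 0.1873] slope dy/dx 0.0342 dx/dy 29.2622 len 0.2282
Lrail S [[0.4308, 0.1793, 0.018], [0.4176, 0.4299, 0.018]] mid [0.4242 0.3046] slope dy/dx -18.9751 dx/dy -0.0527 len 0.251
Rrail S [[0.6618, 0.1901, 0.018], [0.6497, 0.3978, 0.018]] mid [0.6558 0.294 ] slope dy/dx -17.2419 dx/dy -0.058 len 0.2081
wood S [[0.4513, 0.3981, 0.118], [0.6275, 0.4075, 0.118]] mid [0.5394 0.4028] slope dy/dx 0.053 dx/dy 18.8548 len 0.1764
stop S [[0.4515, 0.3199, 0.11], [0.6235, 0.3269, 0.11]] mid [0.5375 0.3234] slope dy/dx 0.0409 dx/dy 24.4241 len 0.1722
foot front S [[0.4315, 0.2782, 0.015], [0.6518, 0.2887, 0.015]] mid [0.5416 0.2835] slope dy/dx 0.0475 dx/dy 21.034 len 0.2206
bar S [[0.4941, 0.2721, 0.086], [0.5867, 0.2779, 0.086]] mid [0.5404 0.275 ] slope dy/dx 0.063 dx/dy 15.8713 len 0.0928
```

The board droops a few degrees in the pads. The rack frame comes out at origin (0.5355, 0.3235), turned by 0.054 rad, with the stop at about 0–3 mm. Next I carry the board up and turn it to hang vertically.

```bash
cat >> step.py <<'E'
RB=Ro.from_euler('z',.054)*Ro.from_matrix(np.array([[-1,0,0],[0,0,-1],[0,-1,0]]).T)
V=RB*H; M=Ro.from_euler('z',-np.pi/2)*V
def nxt(p,G,rd=5.0,rm=30):
    rel(p,R=G); s,P,Q=pose(); d=Q.inv().apply(np.array(p)-P)*1000; v=(Q.inv()*G).as_rotvec()
    n=max(np.linalg.norm(d)/rm,np.degrees(np.linalg.norm(v))/rd,1); f=min(1,5/n)
    print("rows needed",round(n,1)," 5th row:",(d*f).round(0).tolist(),(v*f).round(3).tolist())
E
python3 -c "
from step import *
nxt([.48,-.08,.40],M);stat()"
```

```text
shift [-12.8, -161.6, 102.8] turn [-0.895, -1.243, -1.465] rows 17.0
t 8.47 q [0.8, 0.85, 0.01, 1.75, -1.04, 1.87, -0.45] pos [0.4719, -0.1841, 0.2389] rpy [-1.576, -0.004, -0.205] F [0.4, -0.8, -1.8] gap 0.0076
rows needed 24.3  5th row: [-3.0, -33.0, 21.0] [-0.184, -0.256, -0.302]
q [0.8, 0.85, 0.01, 1.75, -1.04, 1.87, -0.45] clr 0.167 [[0.23, -0.27, 0.64], [0.38, -0.46, 0.23]]
```

>>> {"name": "arm_command", "arguments": {
  "targets": [
    [0,[-1,-10,4],[-0.037,-0.051,-0.06]],
    [0,[-1,-20,8],[-0.074,-0.102,-0.121]],
    [0,[-2,-30,13],[-0.11,-0.154,-0.181]],
    [0,[-2,-40,17],[-0.147,-0.205,-0.242]],
    [0,[-3,-50,21],[-0.184,-0.256,-0.302]]
  ]
}}

```text
clock: 8.88
position: [0.4731, -0.1623, 0.2862]
eef_rot: [-1.802, -0.274, 0.089]
force: [-0.2, 0.2, -1.8]
finger_gap: 0.0075
```

```bash
python3 -c "
from step import *
nxt([.48,-.08,.40],M);stat()"
```

```text
shift [44.4, -121.6, 54.9] turn [-0.713, -0.986, -1.161] rows 13.5
t 8.88 q [0.73, 0.71, -0.04, 1.65, -0.86, 1.86, -0.31] pos [0.4731, -0.1623, 0.2862] rpy [-1.802, -0.274, 0.089] F [-0.2, 0.2, -1.8] gap 0.0075
rows needed 19.3  5th row: [12.0, -32.0, 14.0] [-0.185, -0.256, -0.301]
q [0.73, 0.71, -0.04, 1.65, -0.86, 1.86, -0.31] clr 0.232 [[0.21, -0.22, 0.69], [0.46, -0.45, 0.35]]
```

>>> {"name": "arm_command", "arguments": {
  "targets": [
    [0,[2,-7,3],[-0.04,-0.055,-0.065]],
    [0,[5,-14,6],[-0.08,-0.11,-0.13]],
    [0,[8,-21,9],[-0.12,-0.165,-0.195]],
    [0,[11,-28,12],[-0.16,-0.22,-0.26]],
    [0,[14,-35,15],[-0.2,-0.275,-0.325]]
  ]
}}

```text
clock: 9.3
position: [0.4763, -0.1394, 0.3194]
eef_rot: [-2.156, -0.465, 0.497]
force: [0.3, 0.6, -1.5]
finger_gap: 0.0079
```

```bash
python3 -c "
from step import *
nxt([.48,-.08,.40],M,5.5);stat()"
```

```text
shift [64.4, -76.1, 10.1] turn [-0.513, -0.71, -0.836] rows 9.7
t 9.3 q [0.64, 0.56, -0.09, 1.59, -0.66, 1.79, -0.14] pos [0.4763, -0.1394, 0.3194] rpy [-2.156, -0.465, 0.497] F [0.3, 0.6, -1.5] gap 0.0079
rows needed 12.6  5th row: [26.0, -30.0, 4.0] [-0.203, -0.281, -0.332]
q [0.64, 0.56, -0.09, 1.59, -0.66, 1.79, -0.14] clr 0.31 [[0.19, -0.16, 0.72], [0.51, -0.39, 0.46]]
```

>>> {"name": "arm_command", "arguments": {
  "targets": [
    [0,[5,-6,1],[-0.04,-0.056,-0.066]],
    [0,[10,-12,2],[-0.081,-0.112,-0.133]],
    [0,[15,-18,3],[-0.122,-0.169,-0.199]],
    [0,[20,-24,4],[-0.162,-0.225,-0.266]],
    [0,[26,-30,4],[-0.203,-0.281,-0.332]]
  ]
}}

```text
clock: 9.72
position: [0.4781, -0.1156, 0.3514]
eef_rot: [-2.591, -0.494, 0.987]
force: [0.8, -0.8, -2.7]
finger_gap: 0.0078
```

```bash
python3 -c "
from step import *
nxt([.49,-.03,.40],M,5.5);stat()"
```

```text
shift [91.7, -34.8, 14.6] turn [-0.31, -0.429, -0.504] rows 5.8
t 9.72 q [0.55, 0.39, -0.15, 1.59, -0.47, 1.68, 0.02] pos [0.4781, -0.1156, 0.3514] rpy [-2.591, -0.494, 0.987] F [0.8, -0.8, -2.7] gap 0.0078
rows needed 7.6  5th row: [60.0, -23.0, 10.0] [-0.204, -0.282, -0.331]
q [0.55, 0.39, -0.15, 1.59, -0.47, 1.68, 0.02] clr 0.406 [[0.14, -0.1, 0.75], [0.52, -0.29, 0.57]]
```

>>> {"name": "arm_command", "arguments": {
  "targets": [
    [0,[12,-5,2],[-0.041,-0.056,-0.066]],
    [0,[24,-9,4],[-0.082,-0.113,-0.132]],
    [0,[36,-14,6],[-0.122,-0.169,-0.199]],
    [0,[48,-18,8],[-0.163,-0.226,-0.265]],
    [0,[60,-23,10],[-0.204,-0.282,-0.331]]
  ]
}}

```text
clock: 10.13
position: [0.4858, -0.0589, 0.3832]
eef_rot: [-2.982, -0.342, 1.434]
force: [0.5, -0.4, -2.1]
finger_gap: 0.0079
```

```bash
python3 -c "
from step import *
nxt([.52,.12,.38],V,5.5);stat()"
```

```text
shift [170.3, 19.4, 61.7] turn [0.361, -0.23, -1.673] rows 13.8
t 10.13 q [0.42, 0.19, -0.24, 1.65, -0.29, 1.49, 0.12] pos [0.4858, -0.0589, 0.3832] rpy [-2.982, -0.342, 1.434] F [0.5, -0.4, -2.1] gap 0.0079
rows needed 18.0  5th row: [47.0, 5.0, 17.0] [0.1, -0.064, -0.465]
q [0.42, 0.19, -0.24, 1.65, -0.29, 1.49, 0.12] clr 0.488 [[0.07, -0.04, 0.76], [0.5, -0.14, 0.65]]
```

>>> {"name": "arm_command", "arguments": {
  "targets": [
    [0,[9,1,3],[0.02,-0.013,-0.093]],
    [0,[18,2,6],[0.04,-0.026,-0.186]],
    [0,[28,3,10],[0.06,-0.038,-0.279]],
    [0,[37,4,13],[0.08,-0.051,-0.372]],
    [0,[47,5,17],[0.1,-0.064,-0.465]]
  ]
}}

```text
clock: 10.55
position: [0.4948, -0.0101, 0.382]
eef_rot: [-3.047, -0.34, 1.932]
force: [0.2, 0.7, -1.8]
finger_gap: 0.0077
```

```bash
python3 -c "
from step import *
nxt([.52,.14,.37],V,6);stat()"
```

```text
shift [120.0, 81.5, 47.7] turn [0.261, -0.169, -1.207] rows 10.0
t 10.55 q [0.35, 0.23, -0.34, 1.6, -0.2, 1.54, 0.42] pos [0.4948, -0.0101, 0.382] rpy [-3.047, -0.34, 1.932] F [0.2, 0.7, -1.8] gap 0.0077
rows needed 11.9  5th row: [50.0, 34.0, 20.0] [0.109, -0.071, -0.507]
q [0.35, 0.23, -0.34, 1.6, -0.2, 1.54, 0.42] clr 0.484 [[0.1, -0.04, 0.75], [0.52, -0.07, 0.65]]
```

>>> {"name": "arm_command", "arguments": {
  "targets": [
    [0,[10,7,4],[0.022,-0.014,-0.101]],
    [0,[20,14,8],[0.044,-0.028,-0.203]],
    [0,[30,20,12],[0.065,-0.042,-0.304]],
    [0,[40,27,16],[0.087,-0.057,-0.406]],
    [0,[50,34,20],[0.109,-0.071,-0.507]]
  ]
}}

```text
clock: 10.97
position: [0.5056, 0.0527, 0.3767]
eef_rot: [-3.109, -0.3, 2.471]
force: [0.4, 0.1, -1.6]
finger_gap: 0.0078
```

```bash
python3 -c "
from step import *
nxt([.52,.15,.36],V,6);stat()"
```

```text
shift [42.1, 86.1, 27.7] turn [0.151, -0.098, -0.7] rows 5.8
t 10.97 q [0.25, 0.27, -0.45, 1.55, -0.09, 1.56, 0.72] pos [0.5056, 0.0527, 0.3767] rpy [-3.109, -0.3, 2.471] F [0.4, 0.1, -1.6] gap 0.0078
rows needed 6.9  5th row: [31.0, 62.0, 20.0] [0.11, -0.071, -0.507]
q [0.25, 0.27, -0.45, 1.55, -0.09, 1.56, 0.72] clr 0.483 [[0.12, -0.04, 0.75], [0.54, 0.02, 0.65]]
```

>>> {"name": "arm_command", "arguments": {
  "targets": [
    [0,[7,14,4],[0.026,-0.017,-0.121]],
    [0,[14,29,9],[0.052,-0.033,-0.241]],
    [0,[21,44,14],[0.078,-0.05,-0.362]],
    [0,[28,58,18],[0.1,-0.066,-0.48]],
    [0,[36,72,23],[0.13,-0.082,-0.6]]
  ]
}}

```text
clock: 11.38
position: [0.5178, 0.1342, 0.3631]
eef_rot: [-3.141, -0.225, 3.094]
force: [0.1, 0.3, -1.5]
finger_gap: 0.008
```

```bash
python3 -c "
from step import *
nxt([.52,.15,.36],V,6);stat()"
```

```text
shift [-2.1, 15.9, 2.7] turn [0.021, -0.016, -0.099] rows 0.8
t 11.38 q [0.12, 0.33, -0.58, 1.52, 0.07, 1.55, 1.06] pos [0.5178, 0.1342, 0.3631] rpy [-3.141, -0.225, 3.094] F [0.1, 0.3, -1.5] gap 0.008
rows needed 1  5th row: [-2.0, 16.0, 3.0] [0.021, -0.016, -0.099]
q [0.12, 0.33, -0.58, 1.52, 0.07, 1.55, 1.06] clr 0.486 [[0.15, -0.03, 0.74], [0.54, 0.13, 0.64]]
```

>>> {"name": "arm_command", "arguments": {
  "targets": [
    [0,[-2,16,3],[0.021,-0.016,-0.098]],
    [0,[-2,16,3],[0.021,-0.016,-0.098]],
    [0,[-2,16,3],[0.021,-0.016,-0.098]]
  ]
}}

```text
clock: 11.63
position: [0.5193, 0.1508, 0.3599]
eef_rot: [3.141, -0.21, -3.093]
force: [0.1, 0.7, -2.1]
finger_gap: 0.0079
```

```bash
python3 -c "
from step import *
nxt([.52,.15,.36],V,6)
snap('side','s6');snap('top','t6')"
```

```text
shift [-0.6, -0.8, -0.2] turn [0.001, -0.001, -0.005] rows 0.0
t 11.63 q [0.1, 0.34, -0.61, 1.52, 0.1, 1.54, 1.11] pos [0.5193, 0.1508, 0.3599] rpy [3.141, -0.21, -3.093] F [0.1, 0.7, -2.1] gap 0.0079
rows needed 1  5th row: [-1.0, -1.0, -0.0] [0.001, -0.001, -0.005]
```

View pics/s6.png

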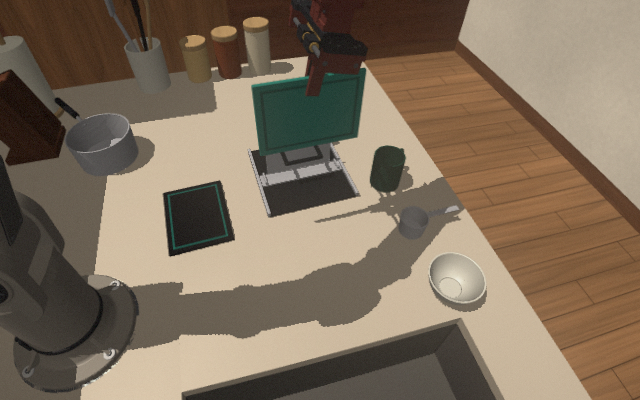

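View pics/t6.png

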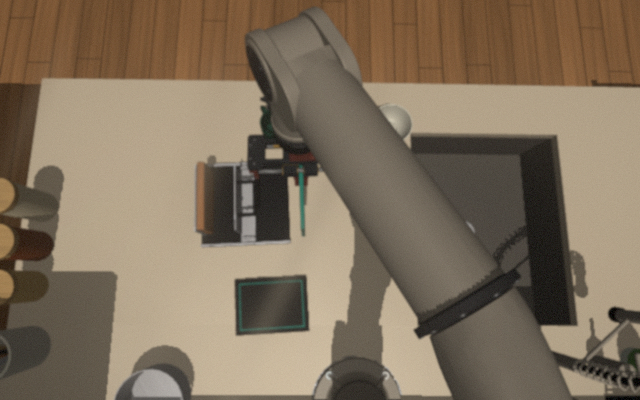

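Run:
```python
import cv2
im=cv2.imread('pics/s6.png'); cv2.imwrite('pics/s6c.png',cv2.resize(im[60:165,240:375],None,fx=5.5,fy=5.5,interpolation=2))
```

```text
(no output)
```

View pics/s6c.png

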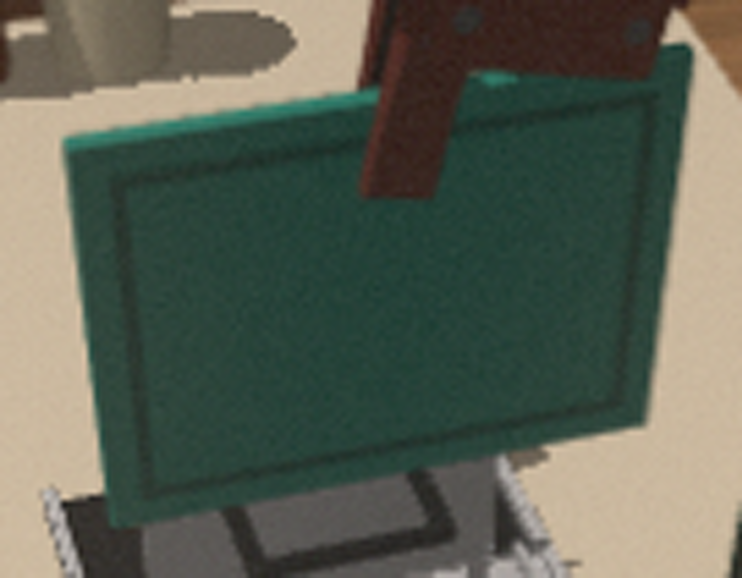

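```bash
cat >> step.py <<'E'
OBJ=np.array([[.1,-.075,.008],[-.1,-.075,.008],[-.1,.075,.008],[.1,.075,.008]])
def pnp(q):
    K,d,R,o=cal('side')
    ok,rv,t=cv2.solvePnP(OBJ,np.array(q,float),K,d); Rb=R@cv2.Rodrigues(rv)[0]; c=R@t.ravel()+o
    pr=cv2.projectPoints(OBJ,rv,t,K,d)[0].reshape(-1,2)
    print("board c",c.round(4),"xb",Rb[:,0].round(3),"yb",Rb[:,1].round(3),"zb",Rb[:,2].round(3),"reproj",np.abs(pr-q).max().round(2))
    return c,Rb
E
python3 - <<'E'
from step import *
q=[(240+a/5.5,60+b/5.5) for a,b in [(66,152),(691,52),(646,426),(110,526)]]
c,Rb=pnp(q)
a=np.array([-.054,.9985,0]); y=np.array([-.9985,-.054,0]); o=np.array([.5355,.3235,0])
print("ideal zb",-a)
print("tilt about: yb·a",(Rb[:,1]@a).round(3),"xb·z",Rb[2,0].round(3),"zb·y",(Rb[:,2]@y).round(3), "rack xy",((c-o)@a).round(4),((c-o)@y).round(4))
im=cv2.imread('pics/t6.png'); cv2.imwrite('pics/t6c.png',cv2.resize(im[130:250,230:340],None,fx=5,fy=5,interpolation=2))
E
```

```text
board c [0.5206 0.1588 0.3122] xb [-0.999 -0.04  -0.005] yb [ 0.005  0.004 -1.   ] zb [ 0.04  -0.999 -0.004] reproj 0.38
ideal zb [ 0.054  -0.9985 -0.    ]
tilt about: yb·a 0.004 xb·z -0.005 zb·y 0.014 rack xy -0.1637 0.0238
```

View pics/t6c.png

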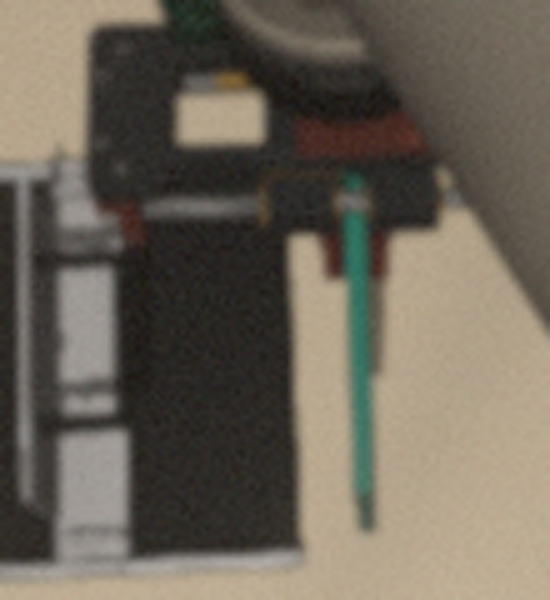

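The board hangs upright at side (310,115). The pose from its corners shows tilt under 0.5° and yaw off by about 0.014 rad. I move it over the rack gap.

```bash
python3 -c "
from step import *
nxt([.5313,.3715,.30],Ro.from_euler('z',.014)*V,6)"
```

```text
shift [-32.9, 222.2, 54.5] turn [0.004, 0.001, -0.023] rows 5.5
t 11.73 q [0.1, 0.34, -0.6, 1.52, 0.1, 1.54, 1.11] pos [0.5203, 0.1486, 0.3603] rpy [-3.141, -0.209, -3.098] F [0.2, -0.4, -2.3] gap 0.0081
rows needed 7.7  5th row: [-21.0, 144.0, 35.0] [0.003, 0.0, -0.015]
```

>>> {"name": "arm_command", "arguments": {
  "targets": [
    [0,[-3,25,5],[0,0,-0.004]],
    [0,[-8,55,13],[0,0,-0.008]],
    [0,[-13,85,21],[0,0,-0.012]],
    [0,[-17,115,28],[0,0,-0.016]],
    [0,[-22,145,36],[0,0,-0.016]]
  ]
}}

```text
clock: 12.15
position: [0.5285, 0.2948, 0.3209]
eef_rot: [3.139, -0.207, -3.083]
force: [0.0, -0.1, -2.1]
finger_gap: 0.0081
```

>>> {"name": "arm_command", "arguments": {
  "targets": [
    [0,[-4,28,7],[0,0,0]],
    [0,[-8,52,14],[0,0,0]],
    [0,[-10,68,18],[0,0,0]],
    [0,[-11,76,19],[0,0,0]],
    [0,[-11,76,19],[0,0,0]]
  ]
}}

```text
clock: 12.57
position: [0.5296, 0.3722, 0.2999]
eef_rot: [3.138, -0.209, -3.078]
force: [0.3, 0.6, -1.2]
finger_gap: 0.0078
```

```bash
python3 -c "
from step import *
nxt([.5313,.3715,.20],Ro.from_euler('z',.014)*V,6,25)
snap('side','s7',(230,30,160,120),5);snap('top','t7',(160,110,200,150),4)"
```

```text
shift [-22.3, -1.1, 97.4] turn [0.004, 0.001, -0.005] rows 2.4
t 12.57 q [-0.25, 0.56, -0.64, 1.35, 0.17, 1.48, 0.77] pos [0.5296, 0.3722, 0.2999] rpy [3.138, -0.209, -3.078] F [0.3, 0.6, -1.2] gap 0.0078
rows needed 4.0  5th row: [-22.0, -1.0, 97.0] [0.004, 0.001, -0.005]
```

View pics/s7.png

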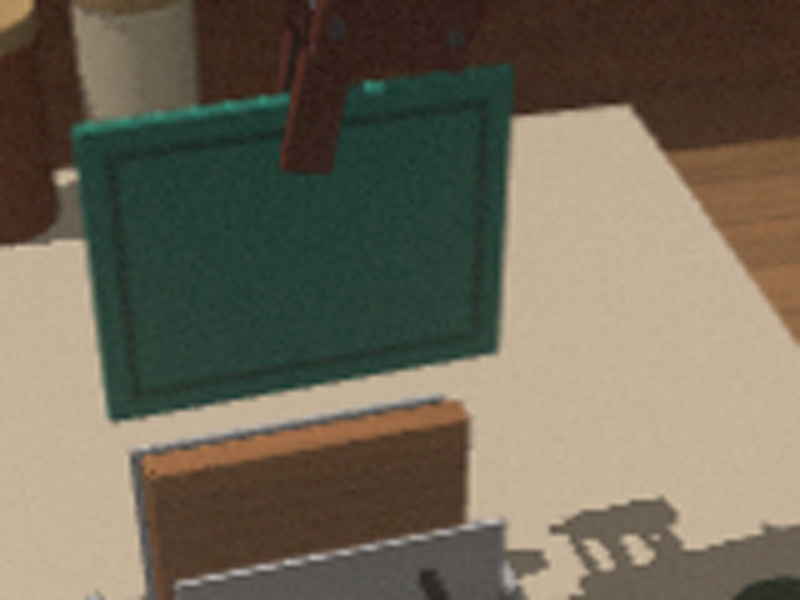

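View pics/t7.png

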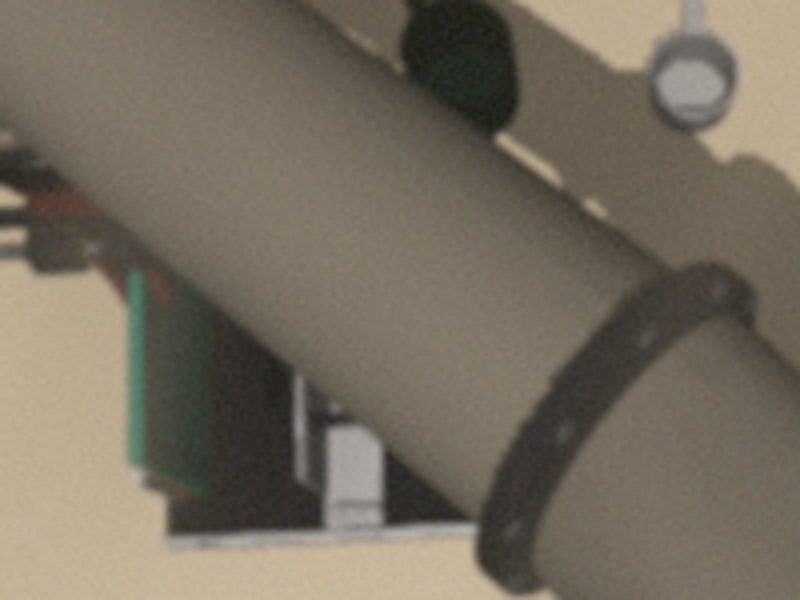

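```bash
cat >> step.py <<'E'
AX=np.array([-.054,.9985,0]); AY=np.array([-.9985,-.054,0]); OO=np.array([.5355,.3235,0])
def inrack(c,Rb): print("rack x(underside)",((c-OO)@AX).round(4),"y",((c-OO)@AY).round(4),"bottom z",(c[2]-.075*abs(Rb[2,1])).round(4),"lean yb.a",(Rb[:,1]@AX).round(3),"roll xb.z",Rb[2,0].round(3),"yaw zb.y",(Rb[:,2]@AY).round(3))
E
python3 -c "
from step import *
inrack(*pnp([(230+a/5,30+b/5) for a,b in [(76,139),(513,71),(498,353),(112,420)]]))"
```

```text
board c [0.5325 0.3835 0.25  ] xb [-0.999 -0.054 -0.008] yb [ 0.007  0.022 -1.   ] zb [ 0.054 -0.998 -0.021] reproj 0.36
rack x(underside) 0.06 y -0.0003 bottom z 0.175 lean yb.a 0.021 roll xb.z -0.008 yaw zb.y -0.0
```

>>> {"name": "arm_command", "arguments": {
  "targets": [
    [0,[-5,-1,20],[0,0,0]],
    [0,[-10,-1,45],[0,0,0]],
    [0,[-16,-1,70],[0,0,0]],
    [0,[-21,-1,92],[0,0,0]],
    [0,[-22,-1,97],[0,0,0]]
  ]
}}

```text
clock: 13.08
position: [0.5316, 0.3672, 0.1979]
eef_rot: [-3.141, -0.21, -3.083]
force: [-0.2, -1.3, -3.1]
finger_gap: 0.0076
```

```bash
python3 -c "
from step import *
nxt([.5313,.3715,.140],Ro.from_euler('z',.014)*V,6,25)
snap('side','s8',(230,50,160,120),5)"
```

```text
shift [-12.1, 4.4, 56.7] turn [0.001, -0.001, -0.009] rows 1.4
t 13.08 q [-0.24, 0.63, -0.62, 1.47, 0.22, 1.31, 0.76] pos [0.5316, 0.3672, 0.1979] rpy [-3.141, -0.21, -3.083] F [-0.2, -1.3, -3.1] gap 0.0076
rows needed 2.3  5th row: [-12.0, 4.0, 57.0] [0.001, -0.001, -0.009]
```

View pics/s8.png

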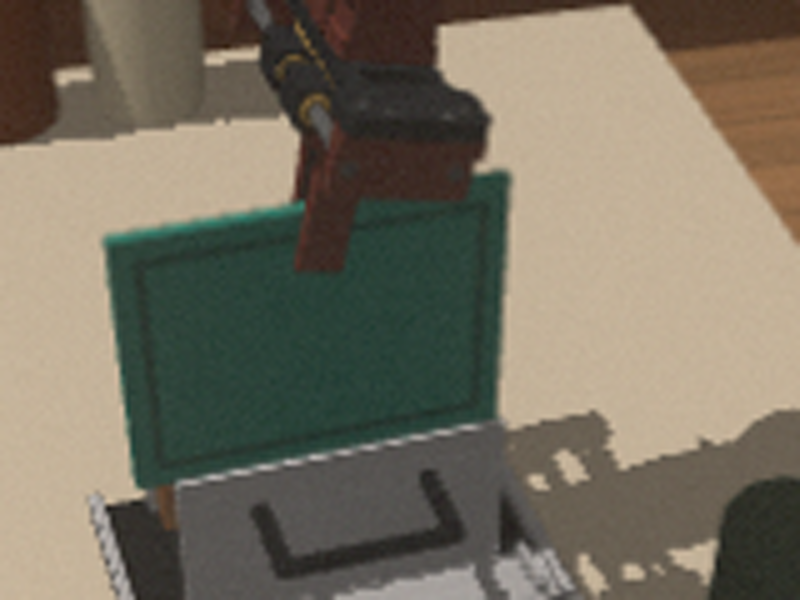

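The board is at side (290,130), its lower edge between stop and wood. I lower it to the floor.

>>> {"name": "arm_command", "arguments": {
  "targets": [
    [0,[-4,1,18],[0,0,0]],
    [0,[-8,1,38],[0,0,0]],
    [0,[-11,1,52],[0,0,0]],
    [0,[-11,1,52],[0,0,0]]
  ]
}}

```text
clock: 13.47
position: [0.5313, 0.3705, 0.1464]
eef_rot: [3.14, -0.209, -3.08]
force: [-0.1, -0.6, -2.7]
finger_gap: 0.0079
```

```bash
python3 -c "
from step import *
nxt([.5313,.3715,.131],Ro.from_euler('z',.014)*V,6,25)
snap('side','s9',(230,60,160,120),5)"
```

```text
shift [-3.2, 1.0, 15.1] turn [0.003, 0.0, -0.006] rows 0.4
t 13.47 q [-0.25, 0.68, -0.6, 1.51, 0.24, 1.22, 0.75] pos [0.5313, 0.3705, 0.1464] rpy [3.14, -0.209, -3.08] F [-0.1, -0.6, -2.7] gap 0.0079
rows needed 1  5th row: [-3.0, 1.0, 15.0] [0.003, 0.0, -0.006]
```

View pics/s9.png

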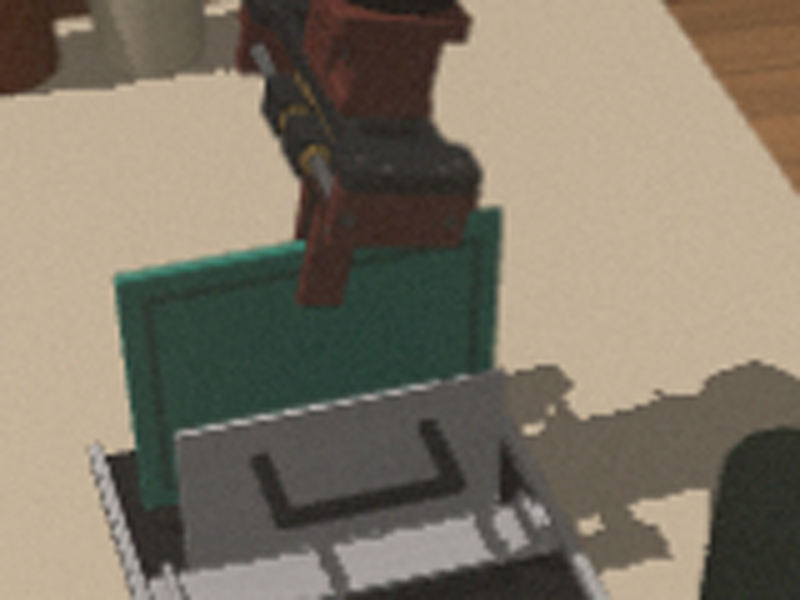

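>>> {"name": "arm_command", "arguments": {
  "targets": [
    [0,[-1,4,4],[0,0,0]],
    [0,[-2,8,8],[0,0,0]],
    [0,[-2,10,11],[0,0,0]],
    [0,[-2,10,11],[0,0,0]]
  ]
}}

```text
clock: 13.85
position: [0.53, 0.3835, 0.1371]
eef_rot: [3.137, -0.207, -3.077]
force: [0.1, 0.4, -2.5]
finger_gap: 0.0074
```

>>> {"name": "arm_command", "arguments": {
  "targets": [
    [0,[0,0,2],[0,0,0]],
    [0,[-1,0,4],[0,0,0]],
    [0,[-1,0,4],[0,0,0]]
  ]
}}

```text
clock: 14.1
position: [0.5308, 0.3821, 0.1326]
eef_rot: [3.138, -0.207, -3.079]
force: [-0.0, 0.1, -2.0]
finger_gap: 0.0078
```

>>> {"name": "arm_command", "arguments": {
  "targets": [
    [0,[0,0,2],[0,0,0]],
    [0,[0,0,2],[0,0,0]]
  ]
}}

```text
clock: 14.27
position: [0.5303, 0.3822, 0.1307]
eef_rot: [3.138, -0.207, -3.079]
force: [-0.8, 0.0, -1.3]
finger_gap: 0.0075
```

>>> {"name": "arm_command", "arguments": {
  "targets": [
    [0,[0,0,2],[0,0,0]],
    [0,[0,0,2],[0,0,0]]
  ]
}}

```text
clock: 14.43
position: [0.5298, 0.3823, 0.1287]
eef_rot: [3.138, -0.207, -3.079]
force: [-0.9, 0.6, -1.8]
finger_gap: 0.0078
```

>>> {"name": "arm_command", "arguments": {
  "targets": [
    [0,[0,0,1.5],[0,0,0]],
    [0,[0,0,1.5],[0,0,0]]
  ]
}}

```text
clock: 14.6
position: [0.5295, 0.3823, 0.1273]
eef_rot: [3.138, -0.207, -3.078]
force: [0.2, 0.9, -2.0]
finger_gap: 0.0077
```

```bash
python3 -c "
from step import *
nxt([.5313,.3715,.131],Ro.from_euler('z',.014)*V,6,25)
snap('side','s10',(230,60,160,120),5);snap('top','t10',(160,110,200,150),4)"
```

```text
shift [-0.3, -10.9, -3.9] turn [0.005, 0.002, -0.005] rows 0.3
t 14.6 q [-0.27, 0.71, -0.6, 1.51, 0.26, 1.19, 0.74] pos [0.5295, 0.3823, 0.1273] rpy [3.138, -0.207, -3.078] F [0.2, 0.9, -2.0] gap 0.0077
rows needed 1  5th row: [-0.0, -11.0, -4.0] [0.005, 0.002, -0.005]
```

View pics/s10.png

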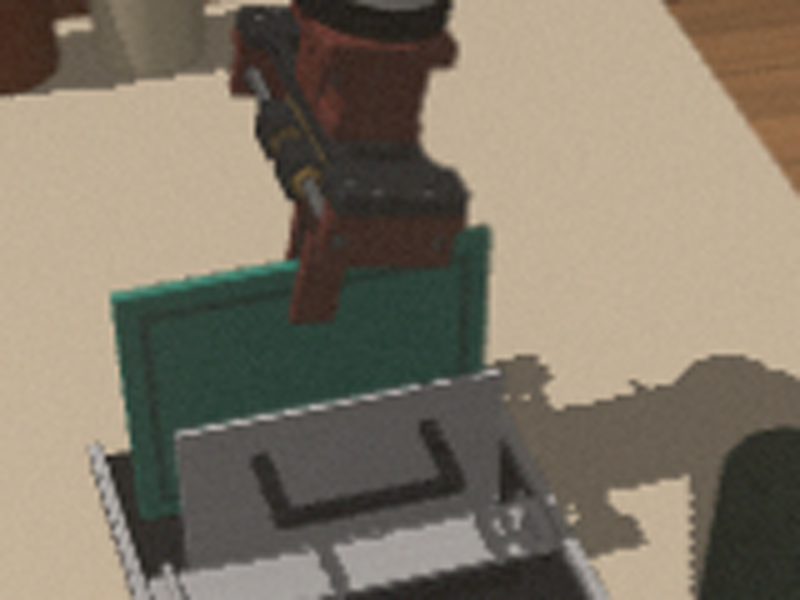

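View pics/t10.png

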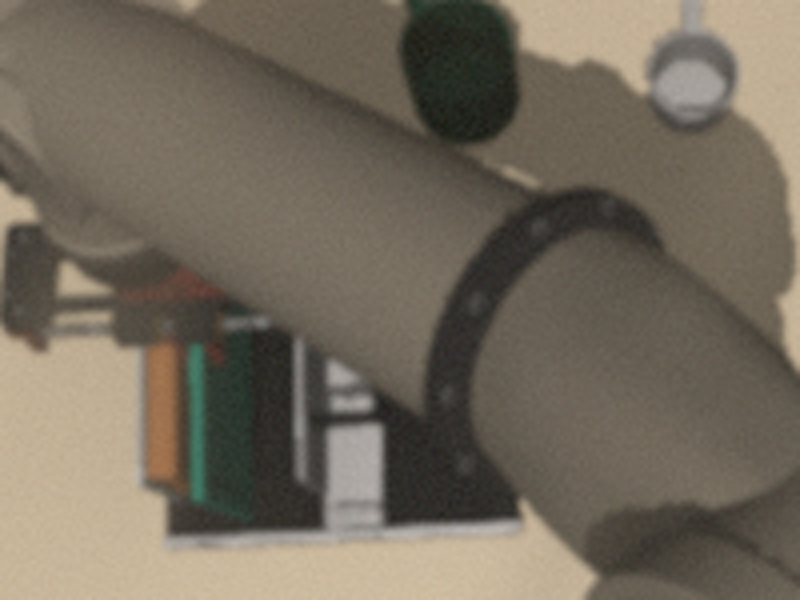

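```bash
python3 -c "
from step import *
p=OO+.058*AX
q=[(230+a/5,60+b/5) for a,b in [(113,300),(491,232),(140,520)]]
print(onplane('side',q,p,AX).round(4))
print(onz('top',[(160+190/4,110+345/4),(160+197/4,110+500/4)],.156).round(4))
"
```

```text
[[0.4323 0.376  0.154 ]
 [0.632  0.3868 0.1543]
 [0.4315 0.376  0.004 ]]
[[0.5237 0.3842 0.156 ]
 [0.4272 0.3747 0.156 ]]
```

>>> {"name": "arm_command", "arguments": {
  "targets": [
    [0,[-0.5,0,2],[0,0,0]],
    [0,[-0.5,0,2],[0,0,0]],
    [0,[-0.5,0,2],[0,0,0]]
  ]
}}

```text
clock: 14.95
position: [0.5302, 0.3827, 0.1268]
eef_rot: [3.137, -0.206, -3.079]
force: [0.9, -2.9, 4.6]
finger_gap: 0.0078
```

>>> {"name": "arm_command", "arguments": {
  "targets": [
    [0,[-0.5,0,2],[0,0,0]],
    [0,[-0.5,0,2],[0,0,0]],
    [0,[-0.5,0,2],[0,0,0]]
  ]
}}

```text
clock: 15.2
position: [0.5302, 0.3829, 0.1267]
eef_rot: [3.137, -0.206, -3.079]
force: [-2.3, -4.4, 16.9]
finger_gap: 0.0077
```

>>> {"name": "arm_command", "arguments": {
  "targets": [
    [0,[0.5,0,-3],[0,0,0]],
    [0,[0.5,4,-3.5],[0.03,0,0]],
    [0,[0.5,8,-3.5],[0.06,0,0]],
    [0,[0.5,8,-3.5],[0.06,0,0]]
  ]
}}

```text
clock: 15.53
position: [0.5284, 0.3928, 0.127]
eef_rot: [-3.086, -0.207, -3.075]
force: [-0.6, 0.7, -2.1]
finger_gap: 0.0078
```

>>> {"name": "arm_command", "arguments": {
  "targets": [
    [0,[0,2,0],[0,0,0]],
    [0,[0,3,0],[0,0,0]],
    [0,[0,3,0],[0,0,0]]
  ]
}}

```text
clock: 15.78
position: [0.529, 0.3931, 0.1268]
eef_rot: [-3.085, -0.208, -3.079]
force: [-1.4, 0.6, -0.1]
finger_gap: 0.0078
```

```bash
python3 -c "
from step import *
nxt([.5313,.3715,.131],Ro.from_euler('z',.014)*V,6,25)
snap('side','s11',(230,60,160,120),5);snap('top','t11',(160,150,160,120),5)"
```

```text
shift [-0.0, -21.9, -3.1] turn [-0.055, 0.002, -0.005] rows 0.5
t 15.78 q [-0.33, 0.73, -0.58, 1.47, 0.28, 1.25, 0.7] pos [0.529, 0.3931, 0.1268] rpy [-3.085, -0.208, -3.079] F [-1.4, 0.6, -0.1] gap 0.0078
rows needed 1  5th row: [-0.0, -22.0, -3.0] [-0.055, 0.002, -0.005]
```

View pics/t11.png

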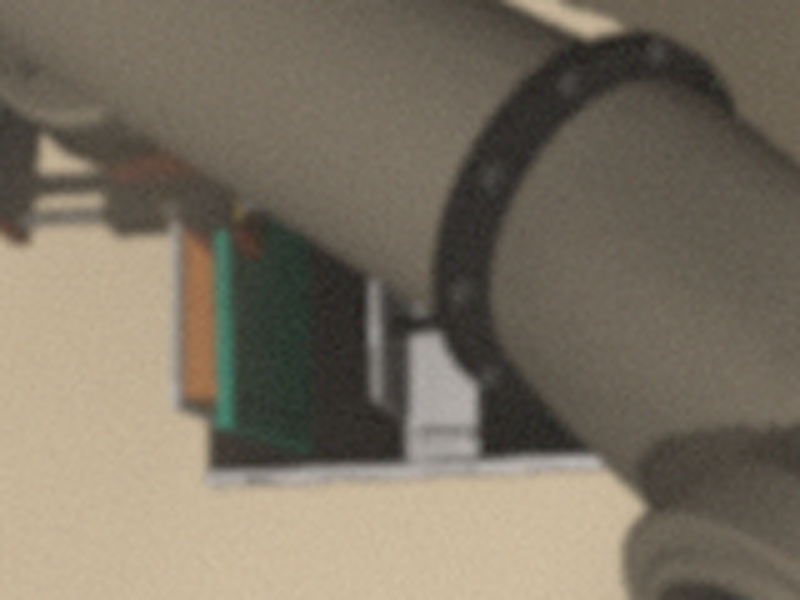

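View pics/s11.png

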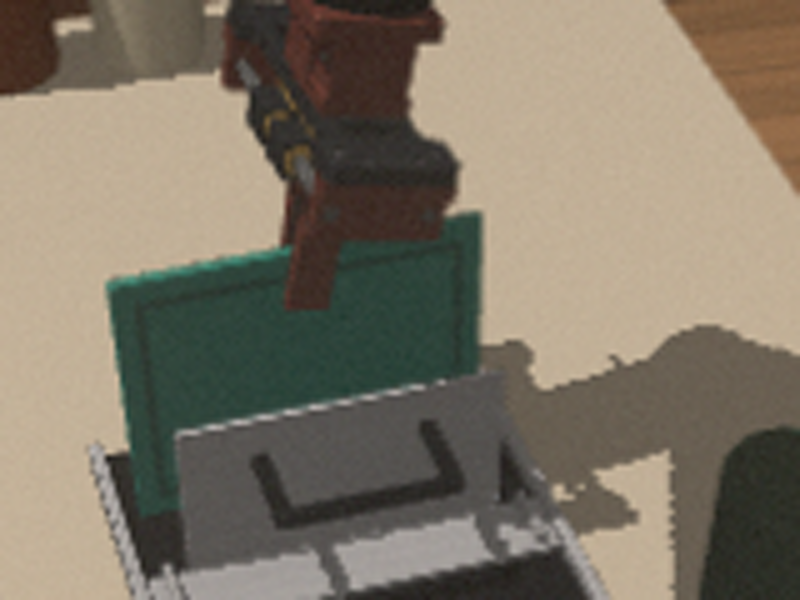

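>>> {"name": "arm_command", "arguments": {
  "targets": [
    [0,[0,2,1],[0,0,0]],
    [0,[0,3,1],[0,0,0]],
    [0,[0,3,1],[0,0,0]]
  ]
}}

```text
clock: 16.13
position: [0.5293, 0.3943, 0.1267]
eef_rot: [-3.082, -0.207, -3.08]
force: [-1.8, -4.4, 8.7]
finger_gap: 0.0078
```

>>> {"name": "arm_command", "arguments": {
  "targets": [
    [0,[0,2,1],[0,0,0]],
    [0,[0,2,1],[0,0,0]],
    [0,[0,2,1],[0,0,0]]
  ]
}}

```text
clock: 16.38
position: [0.5293, 0.3954, 0.1266]
eef_rot: [-3.08, -0.207, -3.081]
force: [-3.8, -8.4, 14.7]
finger_gap: 0.008
```

>>> {"name": "arm_command", "arguments": {
  "targets": [
    [0,[0,-0.5,-0.7],[0,0,0]],
    [14,[0,-0.5,-0.7],[0,0,0]],
    [20,[0,-0.5,-0.7],[0,0,0]],
    [20,[0,-0.5,-0.7],[0,0,0]],
    [20,[0,-0.5,-0.7],[0,0,0]]
  ]
}}

```text
clock: 16.8
position: [0.5289, 0.398, 0.1252]
eef_rot: [-3.086, -0.207, -3.078]
force: [-0.2, 0.8, 0.8]
finger_gap: 0.02
```

```bash
python3 -c "
from step import *
nxt([.5313,.3715,.131],Ro.from_euler('z',.014)*V,6,25)
snap('side','s12',(230,60,160,120),5)"
```

```text
shift [0.5, -26.8, -4.4] turn [-0.055, 0.003, -0.005] rows 0.7
t 16.8 q [-0.34, 0.73, -0.58, 1.46, 0.29, 1.24, 0.69] pos [0.5289, 0.398, 0.1252] rpy [-3.086, -0.207, -3.078] F [-0.2, 0.8, 0.8] gap 0.02
rows needed 1.1  5th row: [0.0, -27.0, -4.0] [-0.055, 0.003, -0.005]
```

View pics/s12.png

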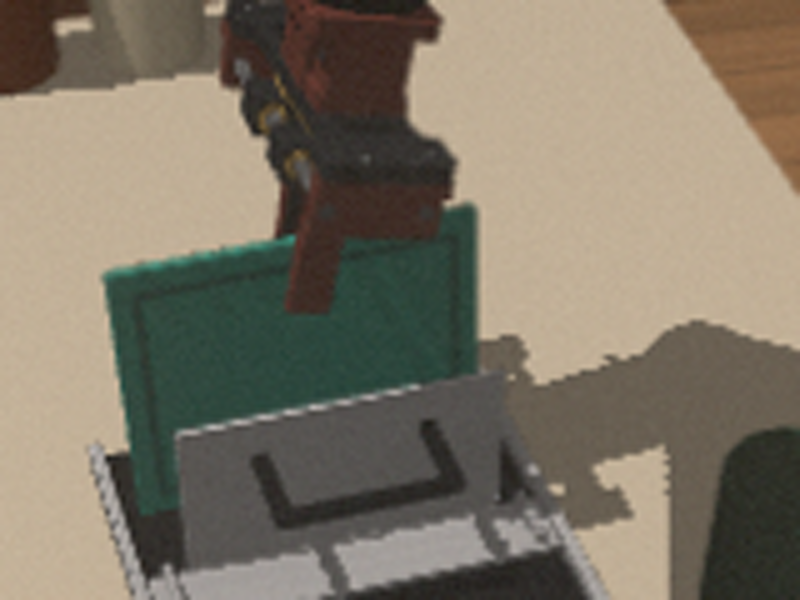

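The board is released and leaning on the wooden board, with its top edge at side (290,105). I withdraw along the tool axis.

>>> {"name": "arm_command", "arguments": {
  "targets": [
    [22,[0,0,-6],[0,0,0]],
    [22,[0,0,-14],[0,0,0]],
    [22,[0,0,-24],[0,0,0]],
    [22,[0,0,-36],[0,0,0]],
    [22,[0,0,-50],[0,0,0]]
  ]
}}

```text
clock: 17.27
position: [0.539, 0.4014, 0.1755]
eef_rot: [-3.086, -0.207, -3.078]
force: [0.1, -0.1, -1.2]
finger_gap: 0.0219
```

>>> {"name": "arm_command", "arguments": {
  "targets": [
    [22,[0,0,-25],[0,0,0]],
    [22,[0,0,-50],[0,0,0]],
    [22,[0,-20,-80],[0,0,0]],
    [22,[0,-50,-110],[0,0,0]],
    [22,[0,-80,-120],[0,0,0]]
  ]
}}

```text
clock: 17.68
position: [0.57, 0.3316, 0.3017]
eef_rot: [-3.09, -0.201, -3.076]
force: [0.6, -1.4, -0.3]
finger_gap: 0.022
```

```bash
python3 -c "
from step import *
nxt([.54,.2,.28],Ro.from_euler('xyz',[np.pi,0,np.pi/2+.054]),7,40)
snap('side','s13',(230,60,160,120),5);snap('top','t13')"
```

```text
shift [33.5, -127.7, 35.6] turn [-0.199, -0.117, 1.582] rows 12.8
t 17.68 q [-0.23, 0.58, -0.59, 1.29, 0.22, 1.54, 0.84] pos [0.57, 0.3316, 0.3017] rpy [-3.09, -0.201, -3.076] F [0.6, -1.4, -0.3] gap 0.022
rows needed 13.1  5th row: [13.0, -49.0, 14.0] [-0.076, -0.045, 0.604]
```

View pics/s13.png

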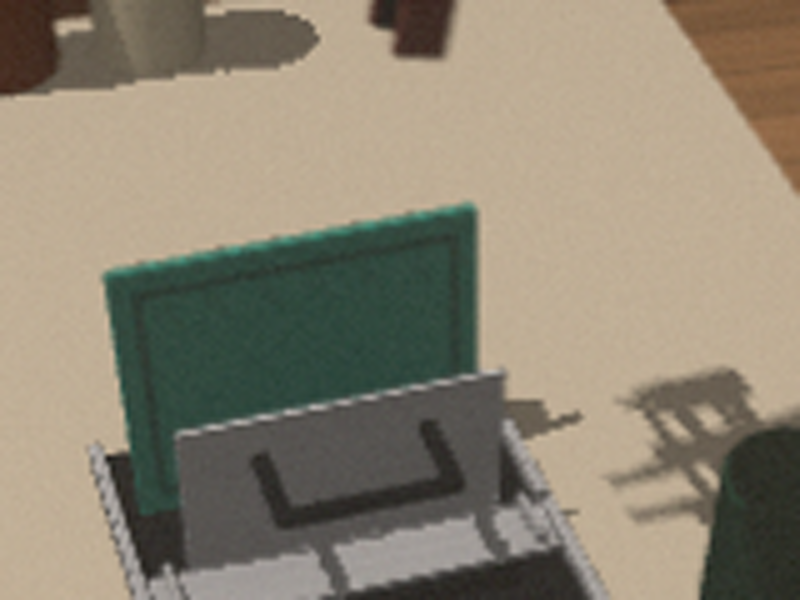

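View pics/t13.png

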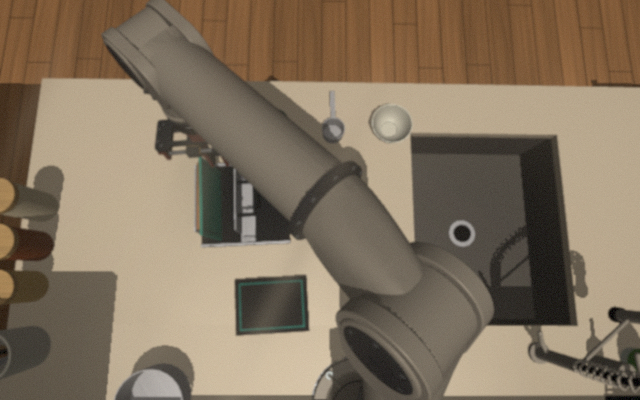

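The board stays put, leaning on the wooden board. I close the fingers, turn the jaws along the bar and go in front of the push bar at side (305,160).

>>> {"name": "arm_command", "arguments": {
  "targets": [
    [0,[2,-20,2],[-0.024,-0.014,0.12]],
    [0,[5,-40,4],[-0.024,-0.014,0.24]],
    [0,[8,-60,6],[-0.035,-0.02,0.36]],
    [0,[12,-80,8],[-0.048,-0.028,0.48]],
    [0,[15,-95,10],[-0.076,-0.045,0.604]]
  ],
  "force": 20
}}

```text
clock: 18.2
position: [0.5594, 0.2328, 0.2947]
eef_rot: [-3.062, -0.118, 2.594]
force: [0.4, -0.9, 0.3]
finger_gap: 0.0006
```

```bash
cat >> step.py <<'E'
D=Ro.from_euler('xyz',[np.pi,0,np.pi/2+.054])
E
python3 -c "
from step import *
nxt([.5404,.2300,.26],D,7,40)"
```

```text
shift [10.5, -9.4, 37.1] turn [-0.13, -0.07, 0.972] rows 7.9
t 18.2 q [-0.13, 0.43, -0.48, 1.51, 0.12, 1.37, 0.42] pos [0.5594, 0.2328, 0.2947] rpy [-3.062, -0.118, 2.594] F [0.4, -0.9, 0.3] gap 0.0006
rows needed 8.1  5th row: [7.0, -6.0, 23.0] [-0.081, -0.044, 0.604]
```

>>> {"name": "arm_command", "arguments": {
  "targets": [
    [0,[2,-2,5],[-0.016,-0.009,0.12]],
    [0,[3,-3,10],[-0.032,-0.018,0.24]],
    [0,[4,-4,15],[-0.048,-0.027,0.36]],
    [0,[6,-5,20],[-0.065,-0.035,0.48]],
    [0,[7,-6,23],[-0.081,-0.044,0.604]]
  ]
}}

```text
clock: 18.62
position: [0.5464, 0.2325, 0.2731]
eef_rot: [-3.098, -0.035, 1.994]
force: [-0.5, 1.2, -0.5]
finger_gap: 0.0002
```

```bash
python3 -c "
from step import *
nxt([.5404,.2300,.20],D,7,40)"
```

```text
shift [-2.4, -3.4, 73.2] turn [-0.049, -0.027, 0.37] rows 3.0
t 18.62 q [-0.2, 0.35, -0.37, 1.64, 0.09, 1.21, -0.16] pos [0.5464, 0.2325, 0.2731] rpy [-3.098, -0.035, 1.994] F [-0.5, 1.2, -0.5] gap 0.0002
rows needed 3.1  5th row: [-2.0, -3.0, 73.0] [-0.049, -0.027, 0.37]
```

>>> {"name": "arm_command", "arguments": {
  "targets": [
    [0,[-1,-1,20],[-0.016,-0.009,0.12]],
    [0,[-1,-2,45],[-0.032,-0.018,0.24]],
    [0,[-2,-3,65],[-0.048,-0.027,0.36]],
    [0,[-2,-3,73],[-0.049,-0.027,0.37]],
    [0,[-2,-3,73],[-0.049,-0.027,0.37]]
  ]
}}

```text
clock: 19.03
position: [0.5396, 0.2302, 0.1987]
eef_rot: [-3.137, 0.001, 1.634]
force: [-0.5, -0.4, 0.5]
finger_gap: 0.0005
```

```bash
python3 -c "
from step import *
nxt([.5404,.2300,.068],D,7,40)
snap('side','s14',(230,60,160,120),5)"
```

```text
shift [-0.0, 1.3, 130.7] turn [-0.004, 0.002, 0.009] rows 3.1
t 19.03 q [-0.28, 0.38, -0.3, 1.78, 0.13, 1.01, -0.56] pos [0.5396, 0.2302, 0.1987] rpy [-3.137, 0.001, 1.634] F [-0.5, -0.4, 0.5] gap 0.0005
rows needed 3.3  5th row: [-0.0, 1.0, 131.0] [-0.004, 0.002, 0.009]
```

View pics/s14.png

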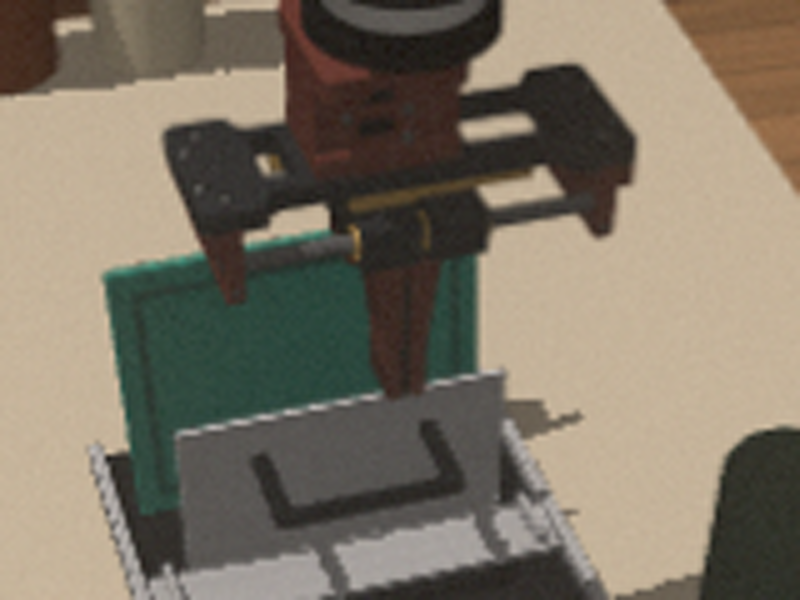

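The closed fingers at side (311,137) sit in front of the bar. I go down.

>>> {"name": "arm_command", "arguments": {
  "targets": [
    [0,[0,1,35],[0,0,0.009]],
    [0,[0,1,70],[0,0,0.009]],
    [0,[0,1,105],[0,0,0.009]],
    [0,[0,1,128],[0,0,0.009]],
    [0,[0,1,128],[0,0,0.009]]
  ]
}}

```text
clock: 19.5
position: [0.5404, 0.2288, 0.0688]
eef_rot: [-3.135, 0.002, 1.623]
force: [0.3, -0.4, -0.1]
finger_gap: 0.0003
```

```bash
python3 -c "
from step import *
print('rack x',(pose()[1]-OO)@AX)
nxt(OO-.06*AX+[0,0,.068],D,7,40)
snap('side','s15',(230,60,160,120),5)"
```

```text
rack x -0.09482523587959277
shift [34.8, 0.1, 0.7] turn [-0.007, 0.002, -0.002] rows 0.8
t 19.5 q [-0.3, 0.54, -0.27, 1.87, 0.19, 0.76, -0.62] pos [0.5404, 0.2288, 0.0688] rpy [-3.135, 0.002, 1.623] F [0.3, -0.4, -0.1] gap 0.0003
rows needed 1  5th row: [35.0, 0.0, 1.0] [-0.007, 0.002, -0.002]
```

View pics/s15.png

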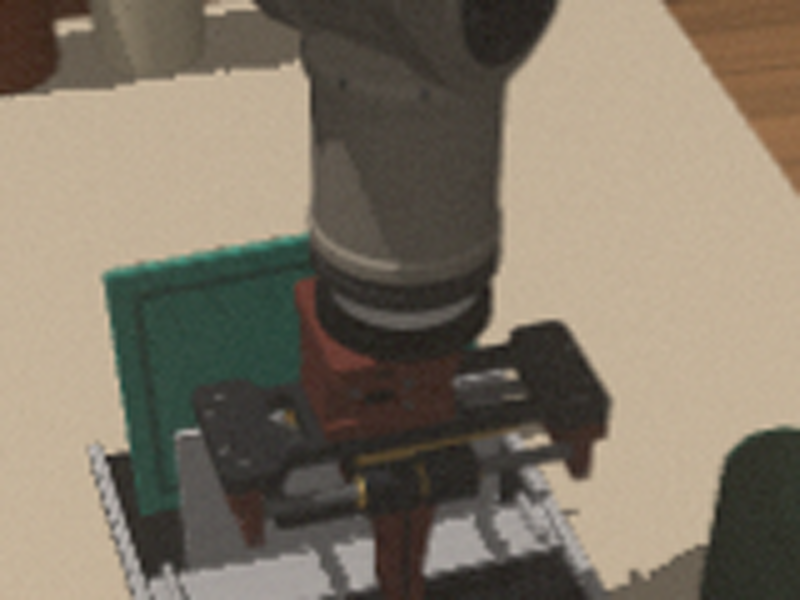

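>>> {"name": "arm_command", "arguments": {
  "targets": [
    [0,[15,0,0],[0,0,0]],
    [0,[27,0,0],[0,0,0]],
    [0,[38,0,0],[0,0,0]],
    [0,[49,0,0],[0,0,0]],
    [0,[60,0,0],[0,0,0]]
  ]
}}

```text
clock: 19.97
position: [0.54, 0.2911, 0.0735]
eef_rot: [3.14, 0.0, 1.621]
force: [0.7, -3.9, 2.9]
finger_gap: 0.0005
```

>>> {"name": "arm_command", "arguments": {
  "targets": [
    [0,[6,0,0],[0,0,0]],
    [0,[11,0,0],[0,0,0]],
    [0,[16,0,0],[0,0,0]],
    [0,[20,0,0],[0,0,0]],
    [0,[24,0,0],[0,0,0]]
  ]
}}

```text
clock: 20.38
position: [0.5377, 0.3136, 0.0719]
eef_rot: [-3.14, 0.001, 1.62]
force: [-0.2, -3.1, 3.0]
finger_gap: 0.0008
```

```bash
python3 -c "
from step import *
print('rack x',(pose()[1]-OO)@AX,'force along',pose()[0]['force']@AX)
nxt(OO+.0*AX+[0,0,.068],D,7,40)
snap('side','s16',(230,60,160,120),5)"
```

```text
rack x -0.009988348561162857 force along -3.1333732513917076
shift [10.0, -1.7, 3.9] turn [-0.001, 0.001, -0.004] rows 0.3
t 20.38 q [-0.43, 0.58, -0.27, 1.79, 0.2, 0.8, -0.75] pos [0.5377, 0.3136, 0.0719] rpy [-3.14, 0.001, 1.62] F [-0.2, -3.1, 3.0] gap 0.0008
rows needed 1  5th row: [10.0, -2.0, 4.0] [-0.001, 0.001, -0.004]
```

View pics/s16.png

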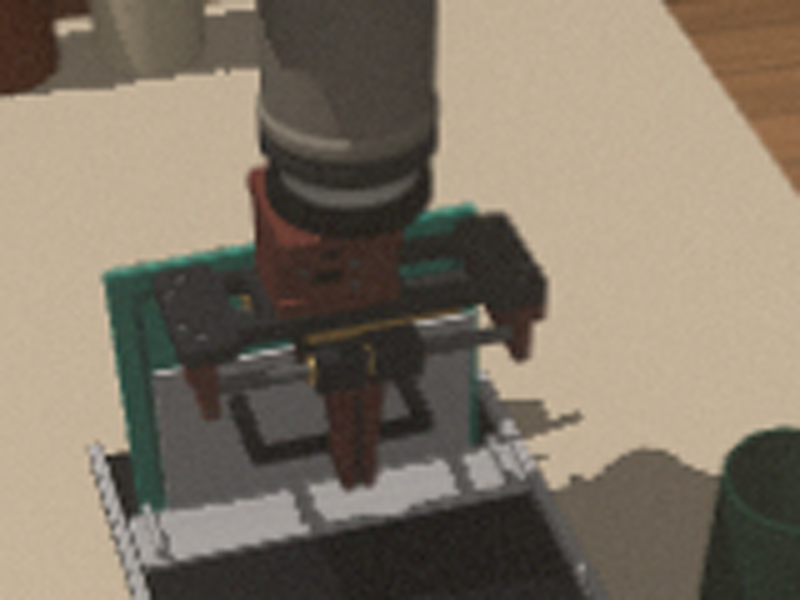

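The stop is moving at about 3 N and the board is still standing. I continue in small steps, watching the force.

>>> {"name": "arm_command", "arguments": {
  "targets": [
    [0,[3,0,0],[0,0,0]],
    [0,[6,0,0],[0,0,0]],
    [0,[9,0,0],[0,0,0]],
    [0,[11,0,0],[0,0,0]],
    [0,[11,0,0],[0,0,0]]
  ]
}}

```text
clock: 20.85
position: [0.5371, 0.3251, 0.0718]
eef_rot: [-3.141, 0.0, 1.621]
force: [-0.7, -3.4, 0.7]
finger_gap: 0.0004
```

>>> {"name": "arm_command", "arguments": {
  "targets": [
    [0,[2,0,0],[0,0,0]],
    [0,[4,0,0],[0,0,0]],
    [0,[4,0,0],[0,0,0]]
  ]
}}

```text
clock: 21.1
position: [0.5369, 0.3291, 0.0719]
eef_rot: [-3.141, 0.0, 1.621]
force: [1.2, -3.2, 0.5]
finger_gap: 0.0002
```

>>> {"name": "arm_command", "arguments": {
  "targets": [
    [0,[1,0,0],[0,0,0]],
    [0,[2,0,0],[0,0,0]],
    [0,[2,0,0],[0,0,0]]
  ]
}}

```text
clock: 21.35
position: [0.5368, 0.3306, 0.0718]
eef_rot: [-3.14, 0.001, 1.621]
force: [-1.2, -4.3, -0.2]
finger_gap: 0.0005
```

>>> {"name": "arm_command", "arguments": {
  "targets": [
    [0,[1,0,0],[0,0,0]],
    [0,[2,0,0],[0,0,0]],
    [0,[2,0,0],[0,0,0]]
  ]
}}

```text
clock: 21.6
position: [0.5367, 0.3309, 0.0718]
eef_rot: [-3.14, 0.003, 1.62]
force: [-1.8, -7.3, 3.2]
finger_gap: 0.0006
```

>>> {"name": "arm_command", "arguments": {
  "targets": [
    [0,[1,0,0],[0,0,0]],
    [0,[2,0,0],[0,0,0]],
    [0,[2,0,0],[0,0,0]]
  ]
}}

```text
clock: 21.85
position: [0.5368, 0.3311, 0.0718]
eef_rot: [-3.139, 0.006, 1.619]
force: [-1.6, -11.2, 5.3]
finger_gap: 0.0006
```

The force is rising at the predicted packed position, so I give one last firm push and back off.

>>> {"name": "arm_command", "arguments": {
  "targets": [
    [0,[3,0,0],[0,0,0]],
    [0,[4,0,0],[0,0,0]],
    [0,[4,0,0],[0,0,0]]
  ]
}}

```text
clock: 22.1
position: [0.5367, 0.3314, 0.0717]
eef_rot: [-3.137, 0.011, 1.617]
force: [-3.3, -18.9, 12.0]
finger_gap: 0.0002
```

>>> {"name": "arm_command", "arguments": {
  "targets": [
    [0,[-3,0,0],[0,0,0]],
    [0,[-8,0,0],[0,0,0]],
    [0,[-18,0,0],[0,0,0]],
    [0,[-33,0,0],[0,0,0]],
    [0,[-50,0,0],[0,0,0]]
  ]
}}

```text
clock: 22.52
position: [0.539, 0.2895, 0.0723]
eef_rot: [3.141, -0.002, 1.623]
force: [-0.0, 0.1, 0.4]
finger_gap: 0.0004
```

>>> {"name": "arm_command", "arguments": {
  "targets": [
    [0,[-20,0,-20],[0,0,0]],
    [0,[-40,0,-60],[0,0,0]],
    [0,[-60,0,-100],[0,0,0]],
    [0,[-80,0,-140],[0,0,0]],
    [0,[-100,0,-180],[0,0,0]]
  ]
}}

```text
clock: 22.93
position: [0.5438, 0.1932, 0.243]
eef_rot: [3.142, -0.001, 1.621]
force: [1.4, -0.6, -0.1]
finger_gap: 0.0005
```

>>> {"name": "arm_command", "arguments": {
  "targets": [
    [0,[-40,0,-10],[0,0,0]],
    [0,[-80,0,-20],[0,0,0]],
    [0,[-100,0,-20],[0,0,0]],
    [0,[-100,0,-20],[0,0,0]],
    [0,[-100,0,-20],[0,0,0]]
  ]
}}

```text
clock: 23.35
position: [0.5492, 0.0931, 0.2615]
eef_rot: [3.141, 0.0, 1.618]
force: [-0.5, 0.2, -0.5]
finger_gap: 0.0006
```

```bash
python3 -c "
from step import *
snap('side','s17',(230,50,160,120),5);snap('top','t17',(180,140,130,120),5)
rel([.5,.1,.2])"
```

```text
shift [6.6, -48.3, 61.1] turn [0.0, 0.0, 0.0] rows 1.9
t 23.45 q [-0.08, 0.26, -0.25, 1.78, 0.07, 1.11, -0.3] pos [0.5487, 0.0959, 0.2611] rpy [-3.141, -0.001, 1.622] F [-0.3, 0.4, -0.6] gap 0.0008
```

View pics/s17.png

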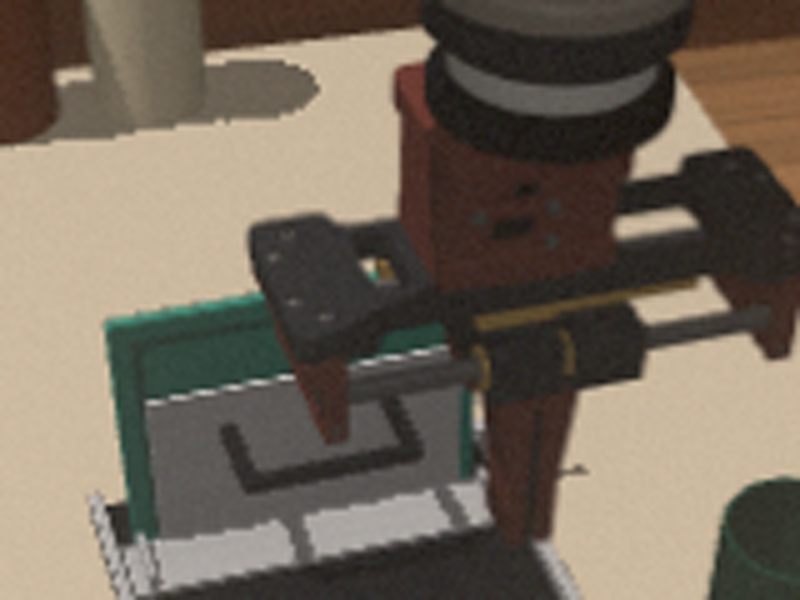

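View pics/t17.png

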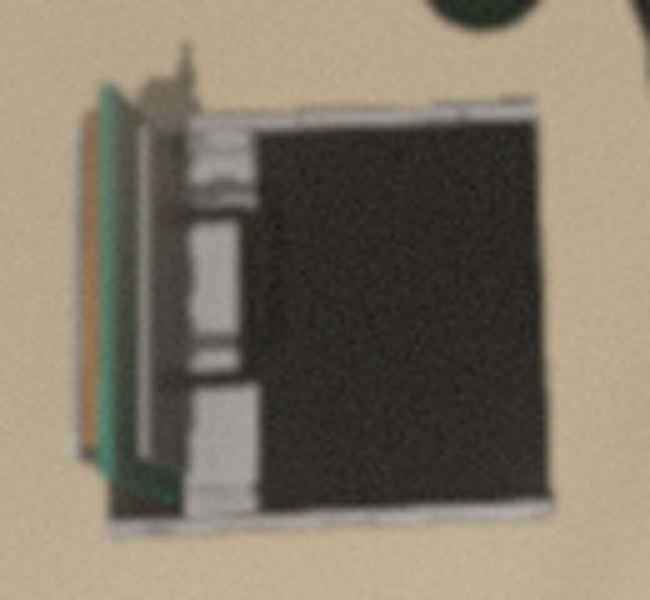

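```bash
python3 -c "
from step import *
T=lambda *p:[(180+a/5,140+b/5) for a,b in p]
def f(n,q,z):
    p=onz('top',q,z); print(n,'rack x',((p-OO)@AX).round(4),'y',((p-OO)@AY).round(4))
f('stop face top',T((138,127),(145,460)),.110)
f('teal back top',T((99,88),(101,470)),.158)
f('teal front top',T((112,95),(113,465)),.158)
f('wood back',T((82,115),(86,450)),.118)
S=lambda *p:[(230+a/5,50+b/5) for a,b in p]
p=onz('side',S((146,402),(445,345)),.110);print('stop side',((p-OO)@AX).round(4))
print(onplane('side',S((106,328),(133,535),(153,535)),OO+.071*AX,AX).round(4))
"
```

```text
stop face top rack x [0.0725 0.0688] y [-0.0844  0.0926]
teal back top rack x [0.0802 0.0785] y [-0.0917  0.1021]
teal front top rack x [0.0737 0.0726] y [-0.0877  0.0999]
wood back rack x [0.0998 0.0967] y [-0.0899  0.087 ]
stop side [0.0686 0.0699]
[[0.4312 0.389  0.1583]
 [0.4311 0.389  0.0189]
 [0.4422 0.3896 0.0159]]
```

The numbers agree: stop at about 0.070, board back face at about 0.079, and board centred within about 5 mm. I hand in.

```bash
python3 -c "
from workcell import arm
print(arm.hand_in())"
```

```text
the job is handed in; nothing more can be done
None
```

The teal board is in the rack between the wooden board and the stop, with the stop pushed up snug, and I handed the job in at about 23.5 s. Handing in gives no verdict, so what follows rests on my own checks.

**What I did:**
- Pushed the board about 42 mm out over the sink.
- Pinched the middle of its near edge with a horizontal tool at 50 N and lifted it.
- Turned it to hang upright, which undid a few degrees of droop seen after the lift. Pose from the picture then showed 0.2–1.2° of tilt.
- Set it on the rack floor leaning on the wooden board and let go.
- Pushed the stop bar until the force reached about 19 N at the expected packed position, then backed the arm away.

**Last checks** (camera estimates, a few mm of uncertainty):

| Check | Measured | Needed |
|---|---|---|
| Stop travel | 0.069–0.073 m | over 0.067 m |
| Board underside against the wooden board (rack x) | about 0.079 m | 0.062–0.088 m |
| Board sideways offset in the rack | about 5 mm | within 20 mm |
| Board top edge height | about 158 mm, as expected standing on the rack floor | board origin 78–88 mm above the rack underside |

The lower stop readings (about 0.0686 m) clear the 0.067 m limit by less than the camera uncertainty. The arm's final position points to about 0.071 m.

The mug, measuring cup and bowl looked unmoved in the pictures; I didn't measure them. The last pictures were crops showing at most the mug. At the end the robot touched nothing.

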